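Clear the stamps out, stow the foil rolls by size and shut both drawers

TASK

Close up the foil drawers: first take all the hand stamps, which stand in the open drawers and are too tall to go in, out and stand them upright in the brass tray. Then stand every loose foil roll on its end inside a drawer, the wide rolls in the left one and the slim rolls in the right one, and push both drawers fully home until they snap in. Leave everything else on the table where it is.

Things in the scene. Friction and masses are not known exactly. Their poses are not given: they have to be found in the camera images.
- cabinet: fixed low white two-drawer counter unit, 135 mm deep, 278 mm wide (282 mm at its top board), 66 mm high; the drawer opening is clear up to 58 mm above the table. Origin: middle of the lower edge of its front, at table level; x points to its back, y to its left drawer, z up. Its place and a small yaw vary.
- drawer_left (a joint): how far the left drawer (the one at +y, to the left of the robot) stands open, m: 0 fully home against its stop, 0.125 fully open (starts at 0.115 to 0.125). It slides along the cabinet's x axis, +x shuts it, with about 2 N of friction; a detent raises the push needed to about 10 N between 16 and 9 mm open, then snaps it home.
- drawer_left_front (a point): middle of the outer face of the left drawer's front (131 mm wide, 50 mm high: 25 mm above and below this point; a flat face that looks to the cabinet's -x, with a flat brass label frame and no handle). The front is 10 mm thick. Axes as the cabinet's. Push here to shut the drawer.
- drawer_left_floor (a point): middle of the left drawer's inner floor, 10 mm above the table; wide rolls belong here. Inside: 120 x 120 mm (+-60 mm in x and y from here), side walls 4 mm thick, 26 mm high above this floor; the front stands 46 mm above it. Two rolls fit side by side along y. Its rear stays under the cabinet: the cabinet's face lies (open distance - 59 mm) from here in +x. Axes as the cabinet's.
- drawer_right (a joint): how far the right drawer (the one at -y, to the right of the robot) stands open, m: 0 fully home against its stop, 0.125 fully open (starts at 0.115 to 0.125). It slides along the cabinet's x axis, +x shuts it, with about 2 N of friction; a detent raises the push needed to about 10 N between 16 and 9 mm open, then snaps it home.
- drawer_right_front (a point): middle of the outer face of the right drawer's front (131 mm wide, 50 mm high: 25 mm above and below this point; a flat face that looks to the cabinet's -x, with a flat brass label frame and no handle). The front is 10 mm thick. Axes as the cabinet's. Push here to shut the drawer.
- drawer_right_floor (a point): middle of the right drawer's inner floor, 10 mm above the table; slim rolls belong here. Inside: 120 x 120 mm (+-60 mm in x and y from here), side walls 4 mm thick, 26 mm high above this floor; the front stands 46 mm above it. Two rolls fit side by side along y. Its rear stays under the cabinet: the cabinet's face lies (open distance - 59 mm) from here in +x. Axes as the cabinet's.
- wide_roll_a: wide foil roll: plain cylinder, 52 mm diameter, 31 mm high, 70 g, standing on its end; grip it round its barrel from above. Origin: centre of its underside, z up. May be absent (None).
- wide_roll_b: wide foil roll: plain cylinder, 52 mm diameter, 31 mm high, 70 g, standing on its end; grip it round its barrel from above. Origin: centre of its underside, z up. May be absent (None).
- slim_roll_a: slim foil roll: plain cylinder, 44 mm diameter, 31 mm high, 70 g, standing on its end; grip it round its barrel from above. Origin: centre of its underside, z up. May be absent (None).
- slim_roll_b: slim foil roll: plain cylinder, 44 mm diameter, 31 mm high, 70 g, standing on its end; grip it round its barrel from above. Origin: centre of its underside, z up. May be absent (None).
- stamp_a: hand stamp: brass foot 22 x 30 mm and 8 mm high, above it a round turned wooden handle up to 28 mm wide, narrower at the bottom; 73 mm high in all, 90 g. Stands in an open drawer at the start, too tall for the cabinet. Grip the round handle 50 to 65 mm above its underside. Origin: centre of its underside, z up. May be absent (None).
- stamp_b: hand stamp: brass foot 22 x 30 mm and 8 mm high, above it a round turned wooden handle up to 28 mm wide, narrower at the bottom; 73 mm high in all, 90 g. Stands in an open drawer at the start, too tall for the cabinet. Grip the round handle 50 to 65 mm above its underside. Origin: centre of its underside, z up. May be absent (None).
- stamp_c: hand stamp: brass foot 22 x 30 mm and 8 mm high, above it a round turned wooden handle up to 28 mm wide, narrower at the bottom; 73 mm high in all, 90 g. Stands in an open drawer at the start, too tall for the cabinet. Grip the round handle 50 to 65 mm above its underside. Origin: centre of its underside, z up. May be absent (None).
- stamp_d: hand stamp: brass foot 22 x 30 mm and 8 mm high, above it a round turned wooden handle up to 28 mm wide, narrower at the bottom; 73 mm high in all, 90 g. Stands in an open drawer at the start, too tall for the cabinet. Grip the round handle 50 to 65 mm above its underside. Origin: centre of its underside, z up. May be absent (None).
- tray: fixed polished brass tray with a lobed rim, 221 mm long (x) and 126 mm wide (y), rim 16 mm high; its flat floor lies 2 mm above the table and is clear within x +-80 mm and y +-30 mm of the middle. Origin: centre of its underside, z up.
- passport_cover: closed leather passport cover lying flat, 134 x 96 x 8 mm, near the front edge of the table; a bystander, leave it alone. Origin: centre of its underside.
- eraser: small block eraser in a sleeve, 21 x 50 x 12 mm; a bystander, leave it alone. Origin: centre of its underside.
- ribbon_spool: ribbon spool lying flat, 64 mm diameter, 25 mm high; a bystander, leave it alone. Origin: centre of its underside.
- gift_box: dark lidded gift box, 62 x 150 x 34 mm; a bystander, leave it alone. Origin: centre of its underside.
- film_box: small clear film dispenser, 29 x 27 x 51 mm; a bystander, leave it alone. Origin: centre of its underside.
- clip: black binder clip, 24 x 25 x 34 mm; a bystander, leave it alone. Origin: centre of its underside.
- foil_stand: fixed brass stand with a mounted foil roll, 85 mm in x, 182 mm in y, 72 mm high, to the right of the cabinet; not part of the job. Origin: centre of its underside.
- pen_rest: small fixed acrylic pen rest, not part of the job; keep the fingers off it. Origin: centre of its underside.
Not all that is in view belongs to the job. Leave any orange look-alike of the stamp_d alone.

How it is judged:
By the outcome, as a careful person would: the job done as asked, in the order asked, and still so for the second after the job is handed in, with the robot touching nothing.
Of stamp_a, stamp_b, stamp_c, stamp_d only 3 to 4 are there at a start; the rules pass over those that are not, and their reading is None.
Of wide_roll_a, wide_roll_b, slim_roll_a, slim_roll_b only 2 to 4 are there at a start; the rules pass over those that are not, and their reading is None.
At some moment in a run one of wide_roll_a, wide_roll_b, slim_roll_a, slim_roll_b may be knocked a few centimetres aside while the robot is not near it.
It also fails if it takes over 210 s, if anything falls off the work surface, if the arm or the gripper's body presses on something with over 40 N, if the wrist force passes 120 N, or if a joint passes its speed limit or range.

ROBOT

A 6-joint arm with a two-finger parallel gripper is mounted at the origin on a cart in front of the work surface, level with it; the furniture and walls round the work are solid. World frame = base frame: x ahead of the robot, y to its left, z up, the work surface at z = 0. Lengths are in m, angles in rad, forces in N, time in s.
With the tool pointing down it reaches from about 0.375 to 0.975 m from the base axis. Payload 3.8 kg.
Tool frame: the origin (TCP) lies between the finger pads; the fingertips stand 22 mm ahead of it and the grasp point (between the pads) lies 3 mm ahead of it (bot.finger_overhang is the distance from the TCP to the fingertips, in m); x points along the fingers, y is the direction in which the jaws open and shut, and the axes are right-handed (so a half turn about x gives the same grasp; the last joint's range is limited). The gripper opens to 85 mm and grips with 20 to 120 N. Pads are 22 mm wide; open, the fingers measure 114 mm over their backs; the gripper's body (76 mm by 85 mm) begins 54 mm behind the grasp point. The pads swing forward as they close: fully open they stand 13 mm farther back than shut.
Start: joints at [-1.345, 0.264, 1.604, -0, 1.274, -0.037], TCP at [0.175, -0.652, 0.253] pointing down, gripper open.
Joint ranges: [-2.63, 2.63], [-0.94, 2.18], [0.31, 2.57], [-1.31, 4.45], [0, 2.66], [-2.55, 2.55]. Speed limits (rad/s): [2.57, 2.57, 3.14, 3.14, 3.14, 3.14].

INTERFACE

Orientations are given as a rotation vector (axis times angle).
In Python, from workcell import bot gives the robot as it stands. The module is installed in compiled form; this text tells all that it offers.
- The arm moves only by the tool arm_command, never from a script. Its argument "series" is a list that holds one entry, the list of rows, each a list of 7 numbers: the turn, a rotation vector about the tool's x, y, z in rad, then the shift along the tool's x, y, z in cm, then the opening, from 0 (shut) to 1 (fully open). In form: [[[rx, ry, rz, x, y, z, grip], ...]]. A call has 1 to 10 rows; each row shifts and turns the pose as measured when the row begins, along the tool's axes as they then stand; what a row does not reach is not made up. A row lasts 1/10 s, in which the tool goes at most 50 mm and 8.59 degrees, less where a joint would pass 70% of its speed; a pose out of reach is approached as far as the arm can. A call is refused whole if a number of a shift passes 5 or a number of a turn 0.15, either way. A call with a gripper value outside its range is refused whole. The fingers move at their own pace and stop on an object; "newtons" is the grip in N (left out, the last holds). Time passes only in rows, so rows that do not move let the fingers close. It gives the time, the measured TCP pose, the force and the opening at its end, in the units of the state.
- bot.read_state(): the state, without advancing time (a new reading comes with each control period).
- bot.read_camera(name): name is "side" or "top"; returns (picture, depth): 384x512x3 uint8, blue, green, red; 384x512 float32, m along the optical axis (not along the pixel's ray), 0 where there is no reading.
- bot.camera_info(name): a dict with "K" (3x3 intrinsics, pixels), "extrinsics" (4x4, takes a point from camera to world coordinates). Camera axes: x right, y down, z forward; pixel columns grow to the right and rows downward; lengths in m; the calibration is good to about 2 mm. A picture is of the moment at which its call begins. camera_info takes no time and is no camera call.
- bot.finish_job(): hands the job in, once; it reports no verdict.
The state is a dict: "time": time; "q": joint angles; "joint_vel": joint speeds; "joint_torque": joint torques, N m; "tool_pos": TCP position; "tcp_rot": TCP orientation; "wrist_force": force on the tool from outside, world axes, zero at the start; "torque": the same for the moment, N m; "width": opening from 0.0 (shut) to 1.0 (fully open).
Only numpy, scipy, OpenCV 4.12 (cv2) and the standard library are available. Lean on these libraries where they do the work, as an engineer would, in place of code of your own. Each camera call takes 0.05 s, during which the arm holds its last target.

## Working session

There is one attempt and no reset: what is moved stays moved. The work goes in short steps, Python scripts to look and compute and a tool call to move; the robot and the scene stay as the last step left them, time stands still between calls to the robot, and variables do not carry over. Pictures are saved under pics/ and viewed, and the job is handed in when it is done.

Besides the shell and the picture viewer there is one more tool, called as name(argument=value, ...) on one line, values as JSON. arm_command: Moves the arm, as the interface text tells. Its arguments: {"type":"object","properties":{"series":{"type":"array"},"newtons":{"type":"number"}},"required":["series"]}

```bash
mkdir -p pics; cat > h.py <<'E'
import numpy as np, cv2
from workcell import bot
from scipy.spatial.transform import Rotation as R
def snap(n,tag):
    im,d=bot.read_camera(n); cv2.imwrite(f'pics/{tag}.png',im); np.save(f'pics/{tag}.npy',d); return im,d
def cloud(n,d):
    c=bot.camera_info(n);K=c['K'];T=c['extrinsics']
    v,u=np.mgrid[:384,:512]
    p=np.stack([(u-K[0,2])/K[0,0]*d,(v-K[1,2])/K[1,1]*d,d],-1)
    return p@T[:3,:3].T+T[:3,3]
def ray(n,u,v,z):
    c=bot.camera_info(n);K=c['K'];T=c['extrinsics']
    r=T[:3,:3]@np.array([(u-K[0,2])/K[0,0],(v-K[1,2])/K[1,1],1]); o=T[:3,3]
    return o+r*(z-o[2])/r[2]
E
python3 - <<'E'
from h import *
for n in('top','side'):
    im,d=snap(n,n+'0'); c=bot.camera_info(n); print(n,c['K'].tolist(),np.round(c['extrinsics'],3).tolist())
    cv2.imwrite(f'pics/{n}0b.png',cv2.resize(im,(800,600),interpolation=cv2.INTER_CUBIC))
s=bot.read_state(); print({k:np.round(v,3).tolist() for k,v in s.items()}); print(bot.finger_overhang, R.from_rotvec(s['tcp_rot']).as_matrix().round(3))
E
```

```text
top [[453.10427331565086, 0.0, 253.78957155372552], [0.0, 453.10427331565086, 202.95277829542616], [0.0, 0.0, 1.0]] [[0.001, -0.981, 0.194, 0.153], [-1.0, -0.002, -0.006, 0.017], [0.007, -0.194, -0.981, 1.833], [0.0, 0.0, 0.0, 1.0]]
side [[406.58179992115737, 0.0, 253.11594386592392], [0.0, 406.58179992115737, 193.77351482804258], [0.0, 0.0, 1.0]] [[0.979, -0.099, 0.178, 0.291], [-0.202, -0.553, 0.809, -1.083], [0.018, -0.828, -0.561, 0.822], [0.0, 0.0, 0.0, 1.0]]
{'time': 0.1, 'q': [-1.345, 0.265, 1.605, -0.0, 1.274, -0.037], 'joint_vel': [0.001, -0.001, -0.002, 0.001, 0.001, -0.001], 'joint_torque': [0.0, -51.671, -36.859, -0.0, 0.006, -0.0], 'tool_pos': [0.175, -0.651, 0.252], 'tcp_rot': [2.082, 0.277, -2.082], 'wrist_force': [-0.151, 0.269, -0.439], 'torque': [-0.055, -0.019, -0.09], 'width': 0.999}
0.022 [[-0.     0.26  -0.966]
 [ 0.002 -0.966 -0.26 ]
 [-1.    -0.002 -0.   ]]
```

```bash
ls -la .
```

```text
total 16
drwxr-xr-x  3 agent agent 4096 Dec  6 11:49 .
drwxr-xr-x 23 root  root  4096 Dec  6 11:48 ..
-rw-r--r--  1 agent agent  588 Dec  6 11:49 h.py
drwxr-xr-x  2 agent agent 4096 Dec  6 11:49 pics
```

View pics/top0b.png

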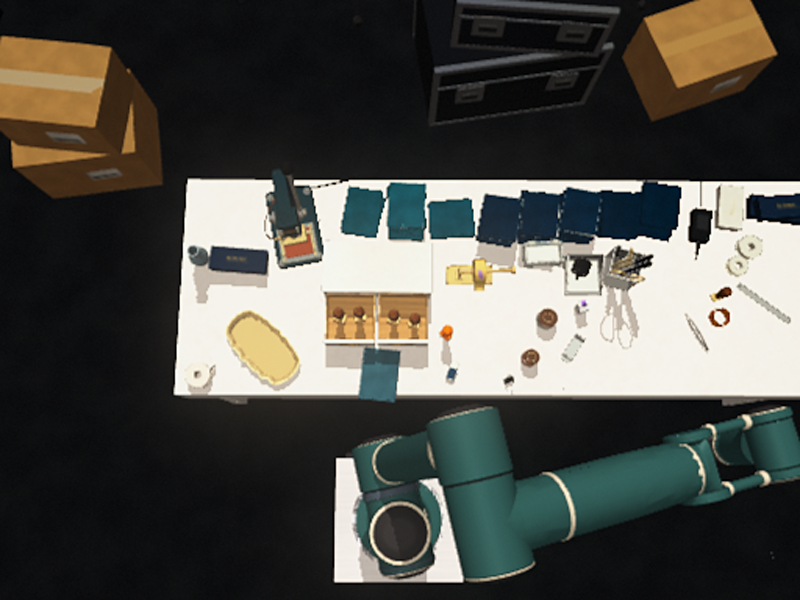

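View pics/side0b.png

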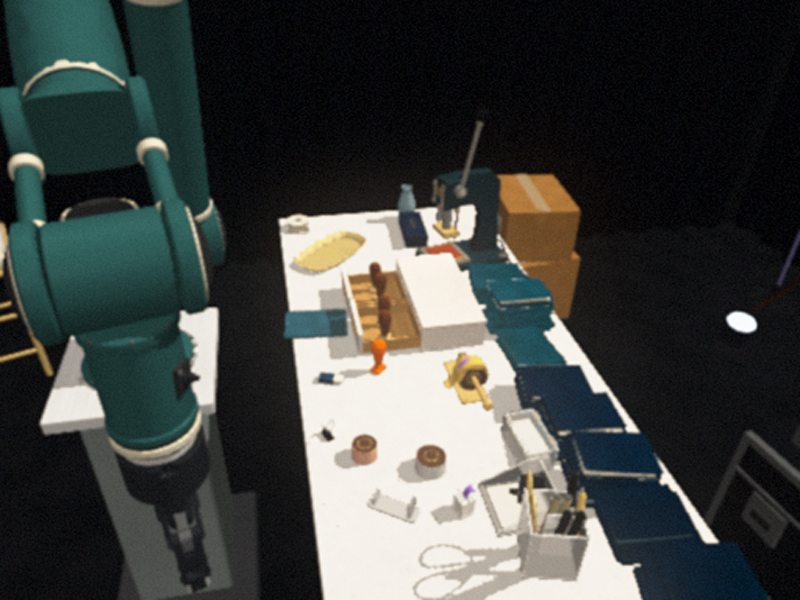

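```bash
python3 - <<'E'
from h import *
im=cv2.imread('pics/top0.png');d=np.load('pics/top0.npy')
cv2.imwrite('pics/c1.png',cv2.resize(im[175:265,200:360],None,fx=5,fy=5,interpolation=cv2.INTER_CUBIC))
im=cv2.imread('pics/side0.png')
cv2.imwrite('pics/c2.png',cv2.resize(im[150:330,180:340],None,fx=3.3,fy=3.3,interpolation=cv2.INTER_CUBIC))
p=cloud('top',d)
z=p[...,2]
print((z[175:240:3,205:280:3]*1000).astype(int))
E
```

```text
[[  -6   73   64   69   64   58   68   74   65   71   70   60 1832   73
    65   66   74   72   69   68   70   66   60   69   -2]
 [   0   58   70   67   63   68   74   65   66   73   72   59   63   71
    66   65   63   64   69   63   63   68   71   69   -4]
 [  -3   71   57   69   60   66   62   66   68   64   64   74   66   66
    74   66   58   69   65   68   63   68   71   71    0]
 [   0   66   67   66   66   72   68   65   73   66   65   58   73   64
    67   66   72   59   54   56   68   61   67   75   -1]
 [   6   35   44   42   40    7    7    2    7   10    9    3   53   41
    37   43   33   34   30    5    0    9    5   58   12]
 [   0    0   13    7   18    7   10   10    7    6   10    7  -10    4
     5   11    9    7   11    6   10   13    7    0    6]
 [   6   40   14    6    6   18    2   24   12   14    1   13    0   13
     7    8    9   -1    9   16   15    2   15   -5   -1]
 [   4   41   12   10   17    8   13   18   81    4    8    4    0    3
     8   19   11   14   10   14   12   -1    5 1832   15]
 [   4   38   15   76   88   11   10   76   90   77    8    
[... 1060 characters left out ...]
  5   -8   -2   -2    7   -3   -1    6    6    5]
 [   0   -8   -2    0   -2    0   11    7    1    3   11    6    8   15
     5    7    6    2   -4   -7   -1    4  -10    7   -1]
 [   0   -2   -1    2    8    6    1    7   -2    4   14   10    5    9
    12    3    6    4   -2    1    0    4    0   -2    4]
 [  -1    3    0   -2   -9    0   -1    6   -1   12    9    7    4    2
     5    6    5    8   -3   -3    3    0  -11    0    2]
 [   3    4    7   -3    0   -1    0   -3    6    4   11   10    3    5
     9   13   13    8    0  -11   -4    1   -3   -5   -1]
 [   1   -5   -1    4   -4   -4   -1   -6    0    8    6    5    6    9
  1832   11    6   -5   12    0    2    1   -3    9   -7]]
```

View pics/c1.png

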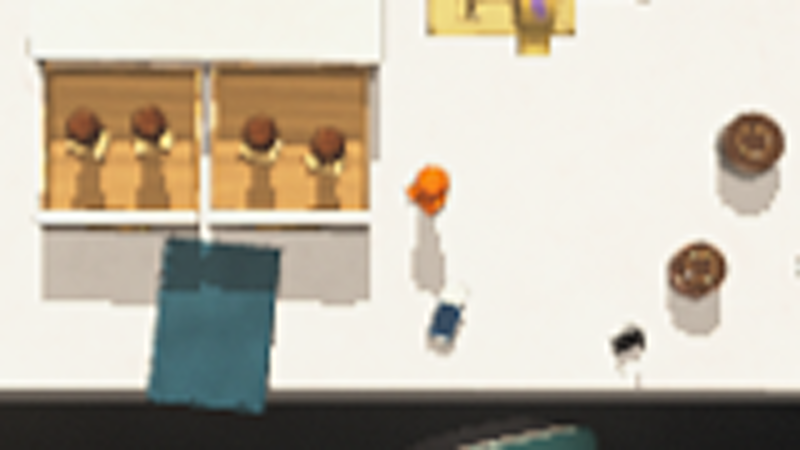

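View pics/c2.png

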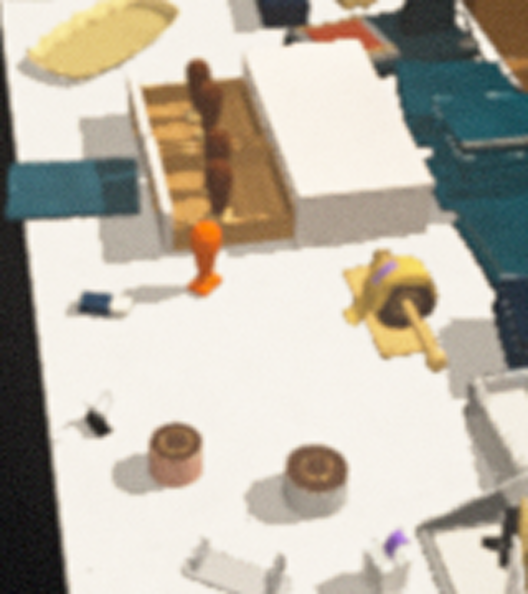

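```bash
cat > m.py <<'E'
from h import *
def blobs(n,im,lo,hi,amin=15,roi=None):
    hsv=cv2.cvtColor(im,cv2.COLOR_BGR2HSV); m=cv2.inRange(hsv,np.array(lo),np.array(hi))
    if roi: 
        k=np.zeros_like(m);k[roi[1]:roi[3],roi[0]:roi[2]]=255;m&=k
    N,L,S,C=cv2.connectedComponentsWithStats(m)
    return [(S[i].tolist(),C[i].round(1).tolist()) for i in range(1,N) if S[i,4]>=amin]
E
python3 - <<'E'
from m import *
im=cv2.imread('pics/top0.png');d=np.load('pics/top0.npy');P=cloud('top',d)
hsv=cv2.cvtColor(im,cv2.COLOR_BGR2HSV)
for u,v in[(217,200),(230,199),(252,201),(265,204),(350,203),(339,229),(222,208),(340,236),(350,212)]: print(u,v,hsv[v,u])
z=P[...,2]
# stamps via height mask
m=((z>62)&(z<100)).astype(np.uint8); m[:190]=0;m[217:]=0;m[:,:208]=0;m[:,275:]=0
N,L,S,C=cv2.connectedComponentsWithStats(m)
for i in range(1,N):
    if S[i,4]>8: print('st',S[i],C[i].round(1),ray('top',*C[i],.070).round(4),P[L==i].mean(0).round(4))
print('rolls',[(b,ray('top',*b[1],.031).round(4)) for b in blobs('top',im,(0,60,30),(25,255,150),30,(325,190,370,245))])
imS=cv2.imread('pics/side0.png')
# cabinet top
m=((z>.050)&(z<.08)).astype(np.uint8); m[:140]=0;m[192:]=0;m[:,:200]=0;m[:,280:]=0
m=cv2.morphologyEx(m,cv2.MORPH_OPEN,np.ones((3,3)))
c=max(cv2.findContours(m,0,2)[0],key=cv2.contourArea); r=cv2.minAreaRect(c); print('cab',r)
b=cv2.boxPoints(r); print(np.array([ray('top',*q,.066) for q in b]).round(4))
# front tops
m=((z>.044)&(z<.068)).astype(np.uint8); m[:212]=0;m[223:]=0;m[:,:200]=0;m[:,280:]=0
ys,xs=np.nonzero(m); print('front',xs.min(),xs.max(),np.polyfit(xs,ys,1),ys.mean()); 
for u in(210,225,255,270): print(u,[ (v,int(z[v,u]*1000)) for v in range(213,224)])
# tray
t=[x for x in blobs('top',im,(15,60,120),(35,255,255),300,(130,190,200,255))]; print('tray',t)
mm=cv2.inRange(hsv,(15,60,100),(35,255,255)); mm[:190]=0; mm[:,200:]=0
c=max(cv2.findContours(mm,0,2)[0],key=cv2.contourArea); r=cv2.minAreaRect(c); print(r); b=cv2.boxPoints(r)
w=np.array([ray('top',*q,.012) for q in b]); print(w.round(3), w.mean(0), np.linalg.norm(np.diff(w,axis=0),axis=1))
E
```

```text
217 200 [ 10 163 130]
230 199 [ 10 167 133]
252 201 [ 10 167 131]
265 204 [ 10 167 142]
350 203 [ 11 125 110]
339 229 [ 11 127 110]
222 208 [ 17 145 228]
340 236 [ 16  31 198]
350 212 [ 15  33 200]
rolls [(([344, 198, 13, 12, 111], [350.0, 203.4]), array([ 0.5094, -0.3854,  0.031 ])), (([334, 224, 11, 11, 84], [338.9, 228.9]), array([ 0.405 , -0.3365,  0.031 ]))]
cab ((240.5, 170.0), (32.0, 69.0), 90.0)
[[ 0.7058  0.1996  0.066 ]
 [ 0.7065 -0.0806  0.066 ]
 [ 0.573  -0.0795  0.066 ]
 [ 0.5724  0.1968  0.066 ]]
front 207 273 [-8.98933640e-05  2.17923717e+02] 217.90217391304347
210 [(213, 8), (214, 10), (215, 17), (216, 13), (217, 58), (218, 58), (219, 46), (220, 20), (221, 4), (222, 5), (223, 0)]
225 [(213, 9), (214, 14), (215, 11), (216, 13), (217, 54), (218, 63), (219, 50), (220, 22), (221, 6), (222, -2), (223, -3)]
255 [(213, 8), (214, 14), (215, 8), (216, 11), (217, 60), (218, 51), (219, 48), (220, 32), (221, -2), (222, -2), (223, -1)]
270 [(213, 15), (214, 0), (215, 10), (216, 11), (217, 54), (218, 48), (219, 44), (220, 27), (221, -2), (222, -1), (223, 2)]
tray [([145, 199, 47, 48, 1373], [167.8, 222.0])]
((167.8320770263672, 222.1377410888672), (52.52223205566406, 30.284748077392578), 42.51044845581055)
[[0.461 0.475 0.012]
 [0.554 0.396 0.012]
 [0.407 0.233 0.012]
 [0.317 0.313 0.012]] [0.43496446 0.35424521 0.012     ] [0.1223115  0.21903017 0.12047947]
```

```bash
python3 - <<'E'
from m import *
for n in('top','side'):
    im=cv2.imread(f'pics/{n}0.png');d=np.load(f'pics/{n}0.npy');P=cloud(n,d);z=P[...,2]
    roi=(205,190,278,216) if n=='top' else (225,160,262,222)
    for s,c in blobs(n,im,(0,120,40),(13,255,180),10,roi):
        print(n,s,c,ray(n,*c,.069).round(4))
    if n=='side':
        print('rolls',[(b,ray(n,*b[1],.031).round(4)) for b in blobs(n,im,(0,60,30),(25,255,150),30,(220,270,290,310))])
im=cv2.imread('pics/top0.png');d=np.load('pics/top0.npy');P=cloud('top',d);z=P[...,2]
# cabinet front edge: for each column last row with z>.05
pts=[];fr=[];frb=[]
for u in range(210,272):
    v=[v for v in range(170,200) if .055<z[v,u]<.08]; 
    if v: pts.append((u,max(v)+.5))
    v=[v for v in range(214,223) if .042<z[v,u]<.075]
    if v: fr.append((u,min(v)-.5)); frb.append((u,max(v)+.5))
for nm,q,h in(('face',pts,.066),('frontback',fr,.056),('frontface',frb,.056)):
    w=np.array([ray('top',*a,h) for a in q]); k=np.polyfit(w[:,1],w[:,0],1); r=w[:,0]-np.polyval(k,w[:,1]); g=abs(r)<.006; k=np.polyfit(w[g,1],w[g,0],1); print(nm,k,np.median(w[:,0]))
# lateral edges of drawer front and cabinet
for rng,h,c0 in((range(150,188),.066,(195,285)),(range(217,219),.056,(195,285))):
    for v in rng:
        us=[u for u in range(*c0) if z[v,u]>.04 and z[v,u]<.08]
        if us and v%6<2: print(v,ray('top',min(us)-.5,v,h).round(3),ray('top',max(us)+.5,v,h).round(3))
E
```

```text
top [213, 197, 7, 7, 33] [216.0, 199.6] [0.5162 0.1556 0.069 ]
top [226, 196, 7, 7, 32] [229.2, 199.1] [0.5184 0.1032 0.069 ]
top [248, 198, 7, 7, 34] [251.4, 200.9] [0.5113 0.0149 0.069 ]
top [262, 201, 7, 7, 35] [265.1, 203.5] [ 0.5008 -0.0394  0.069 ]
side [237, 169, 14, 46, 286] [244.0, 190.6] [0.503  0.0262 0.069 ]
rolls [(([226, 279, 15, 11, 113], [232.7, 283.7]), array([ 0.4041, -0.3432,  0.031 ])), (([267, 285, 18, 14, 182], [275.2, 291.8]), array([ 0.5064, -0.3909,  0.031 ]))]
face [-0.00226338  0.57074171] 0.5705998259450559
frontback [-0.00181043  0.45066368] 0.45056201891105596
frontface [-0.0036463   0.43936305] 0.4385311657183469
150 [0.723 0.084 0.066] [ 0.724 -0.107  0.066]
156 [0.697 0.197 0.066] [ 0.698 -0.083  0.066]
157 [0.693 0.197 0.066] [ 0.694 -0.083  0.066]
162 [0.672 0.197 0.066] [ 0.673 -0.082  0.066]
163 [0.668 0.201 0.066] [ 0.669 -0.082  0.066]
168 [0.647 0.2   0.066] [ 0.648 -0.082  0.066]
169 [0.643 0.2   0.066] [ 0.643 -0.082  0.066]
174 [0.622 0.2   0.066] [ 0.623 -0.082  0.066]
175 [0.618 0.2   0.066] [ 0.618 -0.082  0.066]
180 [0.597 0.199 0.066] [ 0.598 -0.082  0.066]
181 [0.593 0.199 0.066] [ 0.594 -0.082  0.066]
186 [0.572 0.199 0.066] [ 0.573 -0.082  0.066]
187 [0.568 0.195 0.066] [ 0.569 -0.077  0.066]
217 [0.448 0.193 0.056] [ 0.449 -0.073  0.056]
```

Candidates for the first reach, in top-view pixels:
- **Stamps:** brown turned heads standing in the drawers at (216,200), (229,199), (251,201) and (265,204).
- **Look-alike:** the orange figure at (286,213) stands on the table outside the drawers, so I leave it.
- **Rolls:** (350,203) is about 52 mm across, so wide. (339,229) is about 44 mm, so slim. The roll on the brass stand and the white tapes at far right are not part of the job.

The close crop c1 confirms these choices. I start with the right-most stamp at (265,204).

```bash
cat > plan.py <<'E'
from h import *
def plan(x,y,z,yaw=0.,grip=.6,step=4.8,rs=.145):
    s=bot.read_state(); p=np.array(s['tool_pos']); M=R.from_rotvec(s['tcp_rot'])
    ya=np.radians(yaw); Y=np.array([np.cos(ya),np.sin(ya),0]); X=np.array([0,0,-1.]); T=R.from_matrix(np.stack([X,Y,np.cross(X,Y)],1))
    rel=(M.inv()*T).as_rotvec(); t=np.array([x,y,z])-p
    n=max(int(np.ceil(np.linalg.norm(t)*100/step)),int(np.ceil(abs(rel).max()/rs)),1)
    out=[]
    for i in range(n):
        sh=M.inv().apply(t/n*100); out.append([*(rel/n).round(3).tolist(),*sh.round(2).tolist(),grip]); M=M*R.from_rotvec(rel/n)
    print('t',round(s['time'],1),'n',n,'now',p.round(4),'w',round(float(s['width']),3)); 
    for i in range(0,n,10): print(str([out[i:i+10]]).replace(' ',''))
E
python3 -c "
from plan import *
plan(.501,-.0395,.17)"
```

```text
t 0.1 n 15 now [ 0.1752 -0.6512  0.2521] w 0.999
[[[-0.087,-0.0,0.0,0.55,-3.37,-3.16,0.6],[-0.087,-0.0,0.0,0.55,-3.08,-3.44,0.6],[-0.087,-0.0,0.0,0.55,-2.77,-3.69,0.6],[-0.087,-0.0,0.0,0.55,-2.44,-3.92,0.6],[-0.087,-0.0,0.0,0.55,-2.09,-4.12,0.6],[-0.087,-0.0,0.0,0.55,-1.72,-4.29,0.6],[-0.087,-0.0,0.0,0.55,-1.34,-4.42,0.6],[-0.087,-0.0,0.0,0.55,-0.95,-4.52,0.6],[-0.087,-0.0,0.0,0.55,-0.56,-4.59,0.6],[-0.087,-0.0,0.0,0.55,-0.16,-4.62,0.6]]]
[[[-0.087,-0.0,0.0,0.55,0.25,-4.61,0.6],[-0.087,-0.0,0.0,0.55,0.65,-4.57,0.6],[-0.087,-0.0,0.0,0.55,1.04,-4.5,0.6],[-0.087,-0.0,0.0,0.55,1.43,-4.39,0.6],[-0.087,-0.0,0.0,0.55,1.81,-4.25,0.6]]]
```

arm_command(series=[[[-0.09, 0, 0, 0.5, -3.4, -3.2, 0.6], [-0.09, 0, 0, 0.5, -3.1, -3.4, 0.6], [-0.09, 0, 0, 0.5, -2.8, -3.7, 0.6], [-0.09, 0, 0, 0.5, -2.4, -3.9, 0.6], [-0.09, 0, 0, 0.5, -2.1, -4.1, 0.6], [-0.09, 0, 0, 0.5, -1.7, -4.3, 0.6], [-0.09, 0, 0, 0.5, -1.3, -4.4, 0.6], [-0.09, 0, 0, 0.5, -1.0, -4.5, 0.6], [-0.09, 0, 0, 0.5, -0.6, -4.6, 0.6], [-0.09, 0, 0, 0.5, -0.2, -4.6, 0.6]]], newtons=40)

```text
time: 1.1
tool_pos: [0.3828, -0.2265, 0.1957]
tcp_rot: [1.488, 1.009, -1.486]
wrist_force: [0.6, 0.4, 0.2]
width: 0.602
```

```bash
python3 -c "
from plan import *
plan(.501,-.0395,.17)"
```

```text
t 1.1 n 5 now [ 0.3828 -0.2265  0.1957] w 0.602
[[[-0.077,-0.001,0.001,0.53,0.8,-4.35,0.6],[-0.077,-0.001,0.001,0.52,1.13,-4.28,0.6],[-0.077,-0.001,0.001,0.52,1.45,-4.18,0.6],[-0.077,-0.001,0.001,0.52,1.77,-4.06,0.6],[-0.077,-0.001,0.001,0.52,2.07,-3.91,0.6]]]
```

arm_command(series=[[[-0.08, 0, 0, 0.5, 0.8, -4.4, 0.6], [-0.08, 0, 0, 0.5, 1.1, -4.3, 0.6], [-0.08, 0, 0, 0.5, 1.5, -4.2, 0.6], [-0.08, 0, 0, 0.5, 1.8, -4.1, 0.6], [-0.08, 0, 0, 0.5, 2.1, -3.9, 0.6], [0, 0, 0, 0, 0, 0, 0.6]]])

```text
time: 1.7
tool_pos: [0.502, -0.0227, 0.1686]
tcp_rot: [1.182, 1.235, -1.178]
wrist_force: [-0.9, -0.7, 0.1]
width: 0.598
```

```bash
python3 -c "
from plan import *
plan(.501,-.0395,.09)
im,d=snap('side','s1');cv2.imwrite('pics/s1c.png',cv2.resize(im[100:300,150:350],None,fx=3,fy=3,interpolation=cv2.INTER_CUBIC))"
```

```text
t 1.7 n 2 now [ 0.502  -0.0227  0.1686] w 0.598
[[[0.021,-0.003,0.001,3.93,-0.08,0.86,0.6],[0.021,-0.003,0.001,3.93,-0.06,0.85,0.6]]]
```

View pics/s1c.png

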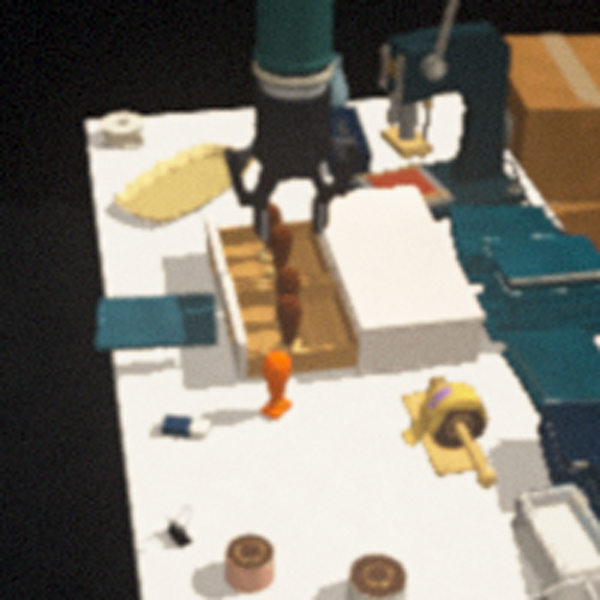

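The gripper hangs above the drawer with its jaws along x, and the stamps at crop (285,300) have not moved. I'll correct the y overshoot, then descend.

arm_command(series=[[[0.04, 0, 0, 0.5, -0.1, 1.7, 0.6], [0, 0, 0, 3.5, 0, 0, 0.6], [0, 0, 0, 2.5, 0, 0, 0.6], [0, 0, 0, 0, 0, 0, 0.6]]])

```text
time: 2.15
tool_pos: [0.4989, -0.0476, 0.102]
tcp_rot: [1.218, 1.208, -1.219]
wrist_force: [-1.1, 0.1, -0.3]
width: 0.599
```

```bash
python3 -c "
from plan import *
plan(.501,-.0395,.069)"
```

```text
t 2.1 n 1 now [ 0.4989 -0.0476  0.102 ] w 0.599
[[[-0.011,-0.002,0.003,3.31,0.21,-0.81,0.6]]]
```

arm_command(series=[[[-0.01, 0, 0, 0.5, 0.2, -0.6, 0.6], [0, 0, 0, 0, 0, 0, 0.6], [0, 0, 0, 1.4, 0, 0, 0.6], [0, 0, 0, 0.9, 0, 0, 0.6], [0, 0, 0, 0, 0, 0, 0.6]]])

```text
time: 2.65
tool_pos: [0.5022, -0.0455, 0.0753]
tcp_rot: [1.216, 1.205, -1.214]
wrist_force: [-0.5, -0.5, 0.2]
width: 0.602
```

```bash
python3 -c "
from plan import *
plan(.501,-.0395,.069)"
```

```text
t 2.6 n 1 now [ 0.5022 -0.0455  0.0753] w 0.602
[[[-0.008,-0.001,-0.001,0.63,-0.12,-0.6,0.6]]]
```

arm_command(series=[[[0, 0, 0, 0.6, -0.1, -0.7, 0.6], [0, 0, 0, 0.1, 0, -0.2, 0.6], [0, 0, 0, 0, 0, 0, 0.6]]])

```text
time: 2.95
tool_pos: [0.5015, -0.0355, 0.0679]
tcp_rot: [1.216, 1.205, -1.213]
wrist_force: [-0.5, -0.8, 0.4]
width: 0.6
```

```bash
python3 -c "
from plan import *
plan(.501,-.0395,.069)"
```

```text
t 3.0 n 1 now [ 0.5015 -0.0355  0.0679] w 0.6
[[[-0.008,-0.001,-0.002,-0.11,-0.05,0.4,0.6]]]
```

arm_command(series=[[[0, 0, 0, -0.1, 0, 0.4, 0.6], [0, 0, 0, 0, 0, 0, 0.6], [0, 0, 0, 0, 0, 0, 0.2], [0, 0, 0, 0, 0, 0, 0.2], [0, 0, 0, 0, 0, 0, 0.2], [0, 0, 0, 0, 0, 0, 0.2], [0, 0, 0, 0, 0, 0, 0.2]]])

```text
time: 3.65
tool_pos: [0.5019, -0.0396, 0.0698]
tcp_rot: [1.216, 1.204, -1.212]
wrist_force: [-1.2, -0.2, 0.1]
width: 0.314
```

```bash
python3 -c "
from plan import *
plan(.501,-.0395,.069)"
```

```text
t 3.6 n 1 now [ 0.5019 -0.0396  0.0698] w 0.314
[[[-0.007,-0.0,-0.003,0.08,-0.09,-0.01,0.6]]]
```

arm_command(series=[[[0, 0, 0, -2, 0, 0, 0.2], [0, 0, 0, -4, 0, 0, 0.2], [0, 0, 0, -4, 0, 0, 0.2], [0, 0, 0, -2, 0, 0, 0.2]]])

```text
time: 4.05
tool_pos: [0.4972, -0.0392, 0.1877]
tcp_rot: [1.211, 1.215, -1.221]
wrist_force: [1.2, -0.4, -0.7]
width: 0.314
```

```bash
python3 -c "
from plan import *
plan(.475,.3985,.17,-42,.2,4)"
```

```text
t 4.0 n 11 now [ 0.4972 -0.0392  0.1877] w 0.314
[[[0.066,0.0,0.001,0.17,-0.23,-3.98,0.2],[0.066,0.0,0.001,0.17,-0.49,-3.95,0.2],[0.066,0.0,0.001,0.17,-0.75,-3.91,0.2],[0.066,0.0,0.001,0.17,-1.01,-3.85,0.2],[0.066,0.0,0.001,0.17,-1.26,-3.78,0.2],[0.066,0.0,0.001,0.17,-1.51,-3.69,0.2],[0.066,0.0,0.001,0.17,-1.75,-3.58,0.2],[0.066,0.0,0.001,0.17,-1.98,-3.46,0.2],[0.066,0.0,0.001,0.17,-2.2,-3.32,0.2],[0.066,0.0,0.001,0.17,-2.42,-3.17,0.2]]]
[[[0.066,0.0,0.001,0.16,-2.62,-3.0,0.2]]]
```

arm_command(series=[[[0.07, 0, 0, 0, -0.2, -3.5, 0.2], [0.07, 0, 0, 0, -0.5, -4, 0.2], [0.07, 0, 0, 0, -0.8, -4, 0.2], [0.07, 0, 0, 0, -1.0, -3.9, 0.2], [0.07, 0, 0, 0, -1.3, -3.8, 0.2], [0.07, 0, 0, 0, -1.5, -3.7, 0.2], [0.07, 0, 0, 0, -1.8, -3.6, 0.2], [0.07, 0, 0, 0, -2.0, -3.5, 0.2], [0.07, 0, 0, 0, -1.8, -2.8, 0.2], [0.05, 0, 0, 0, -1, -1.2, 0.2]]])

```text
time: 5.05
tool_pos: [0.4926, 0.3377, 0.1936]
tcp_rot: [1.722, 0.775, -1.714]
wrist_force: [-0.5, 0.3, -1.2]
width: 0.319
```

```bash
python3 -c "
from plan import *
plan(.475,.3985,.15,-42,.2,2)
snap('top','t2');im,d=snap('side','s2');cv2.imwrite('pics/s2c.png',cv2.resize(im[80:280,130:330],None,fx=3,fy=3,interpolation=cv2.INTER_CUBIC))"
```

```text
t 5.0 n 4 now [0.4926 0.3377 0.1936] w 0.319
[[[0.003,-0.001,-0.001,1.09,-1.34,-0.85,0.2],[0.003,-0.001,-0.001,1.09,-1.34,-0.84,0.2],[0.003,-0.001,-0.001,1.09,-1.34,-0.84,0.2],[0.003,-0.001,-0.001,1.09,-1.34,-0.84,0.2]]]
```

View pics/s2c.png

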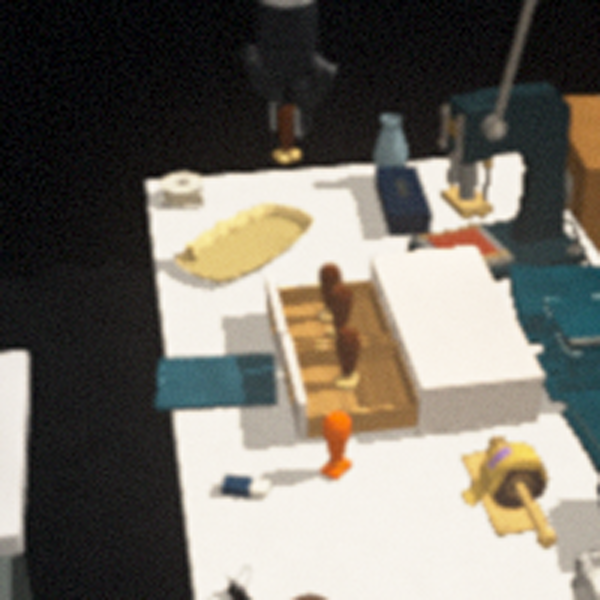

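The stamp hangs upright in the fingers at crop (287,130). The tray at (245,240) is in clear view, so I'll check its pose from this picture.

```bash
python3 - <<'E'
from m import *
im=cv2.imread('pics/side0.png')
hsv=cv2.cvtColor(im,cv2.COLOR_BGR2HSV)
mm=cv2.inRange(hsv,(15,50,80),(35,255,255)); mm[:130]=0; mm[190:]=0;mm[:,:170]=0;mm[:,245:]=0
c=max(cv2.findContours(mm,0,2)[0],key=cv2.contourArea); 
w=np.array([ray('side',*q[0],.012)[:2] for q in c]).astype(np.float32); print(cv2.minAreaRect(w*1000))
im=cv2.imread('pics/top0.png');hsv=cv2.cvtColor(im,cv2.COLOR_BGR2HSV)
mm=cv2.inRange(hsv,(15,50,80),(35,255,255)); mm[:190]=0; mm[:,200:]=0
c=max(cv2.findContours(mm,0,2)[0],key=cv2.contourArea); 
w=np.array([ray('top',*q[0],.012)[:2] for q in c]).astype(np.float32); print(cv2.minAreaRect(w*1000),cv2.fitEllipse(w*1000))
E
```

```text
((432.1898193359375, 355.09625244140625), (226.79034423828125, 121.61563110351562), 47.33970642089844)
((435.67132568359375, 355.6849365234375), (220.43072509765625, 121.8504638671875), 46.02092742919922) ((435.419189453125, 354.8030090332031), (124.02238464355469, 236.19239807128906), 134.5437469482422)
```

arm_command(series=[[[0, 0, 0, 0.5, -1.5, -1, 0.2], [0, 0, 0, 0.5, -1.5, -1, 0.2], [0, 0, 0, 0.5, -1.4, -0.9, 0.2], [0, 0, 0, 0.5, -0.8, -0.5, 0.2], [0, 0, 0, 0, 0, 0, 0.2], [0, 0, 0, 0, 0, 0, 0.2]]])

```text
time: 5.75
tool_pos: [0.4745, 0.3967, 0.1705]
tcp_rot: [1.713, 0.776, -1.712]
wrist_force: [0.5, -0.3, -0.3]
width: 0.311
```

```bash
python3 -c "
from plan import *
plan(.475,.3985,.10,-42,.2,2)"
```

```text
t 5.8 n 4 now [0.4745 0.3967 0.1705] w 0.311
[[[0.004,0.0,-0.001,1.76,-0.03,-0.04,0.2],[0.004,0.0,-0.001,1.76,-0.03,-0.04,0.2],[0.004,0.0,-0.001,1.76,-0.02,-0.04,0.2],[0.004,0.0,-0.001,1.76,-0.02,-0.04,0.2]]]
```

arm_command(series=[[[0, 0, 0, 3, 0, 0, 0.2], [0, 0, 0, 3, 0, -0.1, 0.2], [0, 0, 0, 2, 0, -0.1, 0.2], [0, 0, 0, 1, 0, 0, 0.2], [0, 0, 0, 0, 0, 0, 0.2], [0, 0, 0, 0, 0, 0, 0.2]]])

```text
time: 6.35
tool_pos: [0.4797, 0.3964, 0.0816]
tcp_rot: [1.72, 0.774, -1.708]
wrist_force: [0.7, 0.3, -0.4]
width: 0.315
```

```bash
python3 -c "
from plan import *
plan(.475,.3985,.063,-42,.2,2)"
```

```text
t 6.3 n 1 now [0.4797 0.3964 0.0816] w 0.315
[[[0.015,-0.004,-0.007,1.85,-0.51,0.16,0.2]]]
```

arm_command(series=[[[0.015, 0, 0, 0.6, -0.5, 0.1, 0.2], [0, 0, 0, 0.5, 0, 0, 0.2], [0, 0, 0, 0.5, 0, 0, 0.2], [0, 0, 0, 0.2, 0, 0, 0.2], [0, 0, 0, 0, 0, 0, 0.2], [0, 0, 0, 0, 0, 0, 0.2]]])

```text
time: 6.95
tool_pos: [0.4774, 0.4008, 0.0664]
tcp_rot: [1.738, 0.764, -1.713]
wrist_force: [0.2, -0.1, -0.5]
width: 0.313
```

```bash
python3 -c "
from plan import *
plan(.475,.3985,.0625,-42,.2,2); print(bot.read_state()['wrist_force'])"
```

```text
t 7.0 n 1 now [0.4774 0.4008 0.0664] w 0.313
[[[-0.001,-0.011,-0.008,0.39,-0.02,0.34,0.2]]]
[ 0.22196573 -0.08429786 -0.48553069]
```

arm_command(series=[[[0, -0.01, -0.01, 0.3, 0, 0.2, 0.2], [0, 0, 0, 0.2, 0, 0, 0.2], [0, 0, 0, 0, 0, 0, 0.2], [0, 0, 0, 0, 0, 0, 0.2]]])

```text
time: 7.35
tool_pos: [0.4764, 0.3995, 0.0615]
tcp_rot: [1.727, 0.77, -1.727]
wrist_force: [-1.1, 0.0, -0.6]
width: 0.315
```

```bash
python3 -c "
from plan import *
plan(.475,.3985,.0625,-42,.2,2); print(bot.read_state()['wrist_force'])"
```

```text
t 7.3 n 1 now [0.4764 0.3995 0.0615] w 0.315
[[[-0.001,-0.001,0.003,-0.1,-0.04,0.17,0.2]]]
[-1.14962147  0.02300142 -0.62795946]
```

arm_command(series=[[[0, 0, 0, 0, 0, 0, 0.6], [0, 0, 0, 0, 0, 0, 0.6], [0, 0, 0, 0, 0, 0, 0.6], [0, 0, 0, -1, 0, 0, 0.6], [0, 0, 0, -3, 0, 0, 0.6], [0, 0, 0, -4, 0, 0, 0.6], [0, 0, 0, -3, 0, 0, 0.6]]])

```text
time: 8.05
tool_pos: [0.4735, 0.3968, 0.1706]
tcp_rot: [1.715, 0.767, -1.737]
wrist_force: [0.8, 0.0, -0.1]
width: 0.597
```

```bash
python3 -c "
from plan import *
plan(.5113,.0149,.15,0,.6,4)"
```

```text
t 8.1 n 10 now [0.4735 0.3968 0.1706] w 0.597
[[[-0.073,0.001,0.001,0.22,2.84,2.58,0.6],[-0.073,0.001,0.001,0.22,2.64,2.78,0.6],[-0.073,0.001,0.001,0.22,2.43,2.97,0.6],[-0.073,0.001,0.001,0.22,2.21,3.14,0.6],[-0.073,0.001,0.001,0.22,1.97,3.29,0.6],[-0.073,0.001,0.001,0.22,1.72,3.43,0.6],[-0.073,0.001,0.001,0.22,1.47,3.55,0.6],[-0.073,0.001,0.001,0.21,1.2,3.64,0.6],[-0.073,0.001,0.001,0.21,0.93,3.72,0.6],[-0.073,0.001,0.001,0.21,0.66,3.78,0.6]]]
```

arm_command(series=[[[-0.07, 0, 0, 0, 2.8, 2.6, 0.6], [-0.07, 0, 0, 0, 2.6, 2.8, 0.6], [-0.07, 0, 0, 0, 2.4, 3.0, 0.6], [-0.07, 0, 0, 0, 2.2, 3.1, 0.6], [-0.07, 0, 0, 0, 2.0, 3.3, 0.6], [-0.07, 0, 0, 0, 1.7, 3.4, 0.6], [-0.07, 0, 0, 0.2, 1.5, 3.6, 0.6], [-0.07, 0, 0, 0.2, 1.2, 3.6, 0.6], [-0.08, 0, 0, 0.2, 0.9, 3, 0.6], [-0.04, 0, 0, 0.2, 0.5, 1.5, 0.6]]])

```text
time: 9.05
tool_pos: [0.5195, 0.04, 0.1819]
tcp_rot: [1.239, 1.193, -1.204]
wrist_force: [-1.0, 1.3, 0.0]
width: 0.6
```

```bash
python3 -c "
from plan import *
plan(.5113,.0149,.115,0,.6,4)"
```

```text
t 9.1 n 2 now [0.5195 0.04   0.1819] w 0.6
[[[-0.009,-0.004,-0.01,3.32,-0.45,1.29,0.6],[-0.009,-0.004,-0.01,3.33,-0.43,1.27,0.6]]]
```

arm_command(series=[[[-0.01, 0, -0.01, 1.5, -0.4, 1, 0.6], [-0.01, 0, -0.01, 2.5, -0.4, 0.5, 0.6], [0, 0, 0, 2, 0, 0.3, 0.6], [0, 0, 0, 1, 0, 0.1, 0.6], [0, 0, 0, 0, 0, 0, 0.6], [0, 0, 0, 0, 0, 0, 0.6]]])

```text
time: 9.65
tool_pos: [0.5156, 0.0174, 0.1165]
tcp_rot: [1.221, 1.207, -1.2]
wrist_force: [0.5, -0.2, -0.2]
width: 0.6
```

```bash
python3 -c "
from plan import *
plan(.5113,.0149,.069,0,.6,4)"
```

```text
t 9.7 n 2 now [0.5156 0.0174 0.1165] w 0.6
[[[-0.001,-0.004,-0.005,2.37,-0.24,0.15,0.6],[-0.001,-0.004,-0.005,2.37,-0.22,0.14,0.6]]]
```

arm_command(series=[[[0, 0, -0.01, 1.5, -0.2, 0.1, 0.6], [0, 0, 0, 1.4, -0.2, 0.1, 0.6], [0, 0, 0, 1.0, 0, 0, 0.6], [0, 0, 0, 0.6, 0, 0, 0.6], [0, 0, 0, 0.2, 0, 0, 0.6], [0, 0, 0, 0, 0, 0, 0.6]]])

```text
time: 10.25
tool_pos: [0.5129, 0.0167, 0.0675]
tcp_rot: [1.217, 1.214, -1.204]
wrist_force: [-0.1, -0.1, -0.2]
width: 0.599
```

```bash
python3 -c "
from plan import *
plan(.5113,.0149,.069,0,.6,4)"
```

```text
t 10.2 n 1 now [0.5129 0.0167 0.0675] w 0.599
[[[-0.0,-0.009,-0.002,-0.16,-0.16,0.17,0.6]]]
```

arm_command(series=[[[0, -0.01, 0, -0.1, -0.2, 0.2, 0.6], [0, 0, 0, 0, 0, 0, 0.2], [0, 0, 0, 0, 0, 0, 0.2], [0, 0, 0, 0, 0, 0, 0.2], [0, 0, 0, 0, 0, 0, 0.2], [0, 0, 0, 0, 0, 0, 0.2]]])

```text
time: 10.85
tool_pos: [0.5116, 0.0145, 0.0698]
tcp_rot: [1.21, 1.204, -1.208]
wrist_force: [-0.3, -0.3, -1.2]
width: 0.315
```

arm_command(series=[[[0, 0, 0, -2, 0, 0, 0.2], [0, 0, 0, -4, 0, 0, 0.2], [0, 0, 0, -4, 0, 0, 0.2], [0, 0, 0, -2, 0, 0, 0.2]]])

```text
time: 11.25
tool_pos: [0.507, 0.0148, 0.1882]
tcp_rot: [1.204, 1.213, -1.217]
wrist_force: [1.1, 0.7, -0.3]
width: 0.314
```

```bash
python3 -c "
from plan import *
plan(.448,.3695,.18,-43,.2,4)"
```

```text
t 11.2 n 9 now [0.507  0.0148 0.1882] w 0.314
[[[0.083,0.001,0.001,0.09,-0.66,-3.94,0.2],[0.083,0.001,0.001,0.09,-0.98,-3.87,0.2],[0.083,0.001,0.001,0.09,-1.3,-3.78,0.2],[0.083,0.001,0.001,0.09,-1.61,-3.66,0.2],[0.083,0.001,0.001,0.09,-1.91,-3.51,0.2],[0.083,0.001,0.001,0.09,-2.2,-3.34,0.2],[0.083,0.001,0.001,0.09,-2.47,-3.14,0.2],[0.083,0.001,0.001,0.09,-2.72,-2.93,0.2],[0.083,0.001,0.001,0.09,-2.95,-2.69,0.2]]]
```

arm_command(series=[[[0.08, 0, 0, 0, -0.7, -3.9, 0.2], [0.08, 0, 0, 0, -1, -3.9, 0.2], [0.08, 0, 0, 0, -1.3, -3.8, 0.2], [0.08, 0, 0, 0, -1.6, -3.7, 0.2], [0.08, 0, 0, 0, -1.9, -3.5, 0.2], [0.08, 0, 0, 0, -2.2, -3.3, 0.2], [0.08, 0, 0, 0, -2.5, -3.1, 0.2], [0.08, 0, 0, 0, -2.7, -2.9, 0.2], [0.06, 0, 0, 0, -1.8, -1.6, 0.2], [0.02, 0, 0, 0, -0.9, -0.8, 0.2]]])

```text
time: 12.25
tool_pos: [0.4512, 0.3769, 0.1947]
tcp_rot: [1.748, 0.746, -1.734]
wrist_force: [-0.4, -0.6, -0.9]
width: 0.317
```

```bash
python3 -c "
from plan import *
plan(.448,.3695,.15,-43,.2,2)"
```

```text
t 12.2 n 3 now [0.4512 0.3769 0.1947] w 0.317
[[[-0.002,-0.002,-0.002,1.49,0.08,0.26,0.2],[-0.002,-0.002,-0.002,1.49,0.09,0.26,0.2],[-0.002,-0.002,-0.002,1.49,0.09,0.26,0.2]]]
```

Very close. I'll correct the offset and lower to about 0.08 in one call.

arm_command(series=[[[0, 0, -0.01, 0.5, 0, 0.5, 0.2], [0, 0, 0, 1, 0.1, 0.3, 0.2], [0, 0, 0, 2, 0.1, 0.1, 0.2], [0, 0, 0, 3, 0, 0, 0.2], [0, 0, 0, 2.5, 0, 0, 0.2], [0, 0, 0, 1.5, 0, 0, 0.2], [0, 0, 0, 0.6, 0, 0, 0.2], [0, 0, 0, 0, 0, 0, 0.2]]])

```text
time: 13.05
tool_pos: [0.4446, 0.3629, 0.0755]
tcp_rot: [1.742, 0.754, -1.744]
wrist_force: [-0.0, 0.3, -0.5]
width: 0.313
```

```bash
python3 -c "
from plan import *
plan(.448,.3695,.062,-43,.2,2)"
```

```text
t 13.1 n 1 now [0.4446 0.3629 0.0755] w 0.313
[[[-0.007,-0.0,0.004,1.35,-0.2,-0.71,0.2]]]
```

arm_command(series=[[[-0.01, 0, 0, 0.3, -0.2, -0.4, 0.2], [0, 0, 0, 0.4, 0, -0.2, 0.2], [0, 0, 0, 0.4, 0, -0.1, 0.2], [0, 0, 0, 0.2, 0, 0, 0.2], [0, 0, 0, 0, 0, 0, 0.2], [0, 0, 0, 0, 0, 0, 0.2]]])

```text
time: 13.65
tool_pos: [0.4508, 0.3708, 0.0649]
tcp_rot: [1.741, 0.763, -1.732]
wrist_force: [0.1, 1.0, -0.4]
width: 0.312
```

```bash
python3 -c "
from plan import *
plan(.448,.3695,.062,-43,.2,2)"
```

```text
t 13.7 n 1 now [0.4508 0.3708 0.0649] w 0.312
[[[0.003,-0.007,0.003,0.29,-0.11,0.29,0.2]]]
```

arm_command(series=[[[0, -0.007, 0, 0.3, -0.1, 0.2, 0.2], [0, 0, 0, 0.1, 0, 0, 0.2], [0, 0, 0, 0, 0, 0, 0.2], [0, 0, 0, 0, 0, 0, 0.6], [0, 0, 0, 0, 0, 0, 0.6], [0, 0, 0, 0, 0, 0, 0.6], [0, 0, 0, -1, 0, 0, 0.6], [0, 0, 0, -3, 0, 0, 0.6], [0, 0, 0, -4, 0, 0, 0.6], [0, 0, 0, -3, 0, 0, 0.6]]])

```text
time: 14.65
tool_pos: [0.4458, 0.3677, 0.1706]
tcp_rot: [1.723, 0.757, -1.746]
wrist_force: [0.4, -0.4, 0.2]
width: 0.599
```

```bash
python3 -c "
from plan import *
plan(.5184,.1032,.16,0,.6,4)
im,d=snap('side','s3');cv2.imwrite('pics/s3c.png',cv2.resize(im[80:280,130:330],None,fx=3,fy=3,interpolation=cv2.INTER_CUBIC))"
```

```text
t 14.7 n 7 now [0.4458 0.3677 0.1706] w 0.599
[[[-0.107,0.001,0.001,0.16,3.33,2.07,0.6],[-0.107,0.001,0.001,0.16,3.09,2.41,0.6],[-0.107,0.001,0.001,0.16,2.82,2.72,0.6],[-0.107,0.001,0.001,0.16,2.51,3.01,0.6],[-0.107,0.001,0.001,0.16,2.17,3.26,0.6],[-0.107,0.001,0.001,0.16,1.81,3.47,0.6],[-0.107,0.001,0.001,0.16,1.43,3.65,0.6]]]
```

View pics/s3c.png

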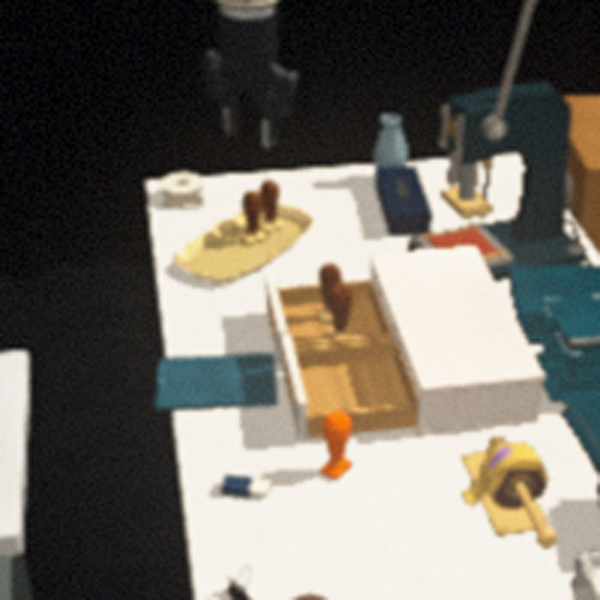

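Two stamps stand upright in the tray at crop (268,205) and (253,215). The left pair is still in its drawer at (330,295). Next is stamp 3.

arm_command(series=[[[-0.1, 0, 0, 0, 3.2, 2, 0.6], [-0.1, 0, 0, 0, 3.1, 2.4, 0.6], [-0.1, 0, 0, 0, 2.8, 2.7, 0.6], [-0.1, 0, 0, 0, 2.5, 3, 0.6], [-0.1, 0, 0, 0, 2.2, 3.3, 0.6], [-0.1, 0, 0, 0, 1.8, 3, 0.6], [-0.1, 0, 0, 0.3, 1, 2, 0.6], [-0.04, 0, 0, 1, 0.5, 1, 0.6], [0, 0, 0, 1, 0, 0, 0.6], [0, 0, 0, 0, 0, 0, 0.6]]])

```text
time: 15.7
tool_pos: [0.5305, 0.1116, 0.1661]
tcp_rot: [1.207, 1.214, -1.173]
wrist_force: [-0.6, 0.5, 0.7]
width: 0.6
```

```bash
python3 -c "
from plan import *
plan(.5184,.1032,.115,0,.6,2)"
```

```text
t 15.7 n 3 now [0.5305 0.1116 0.1661] w 0.6
[[[0.008,-0.003,-0.006,1.69,-0.44,0.29,0.6],[0.008,-0.003,-0.006,1.7,-0.43,0.28,0.6],[0.008,-0.003,-0.006,1.7,-0.42,0.28,0.6]]]
```

arm_command(series=[[[0.01, 0, -0.01, 1, -0.5, 0.4, 0.6], [0.01, 0, -0.01, 2, -0.4, 0.2, 0.6], [0, 0, 0, 1.3, -0.3, 0.1, 0.6], [0, 0, 0, 0.5, 0, 0, 0.6], [0, 0, 0, 0, 0, 0, 0.6], [0, 0, 0, 0, 0, 0, 0.6]]])

```text
time: 16.3
tool_pos: [0.5155, 0.1073, 0.1127]
tcp_rot: [1.209, 1.224, -1.206]
wrist_force: [1.0, -0.0, 0.7]
width: 0.599
```

```bash
python3 -c "
from plan import *
plan(.5184,.1032,.0695,0,.6,2)"
```

```text
t 16.3 n 3 now [0.5155 0.1073 0.1127] w 0.599
[[[0.002,-0.003,0.002,1.44,0.11,0.15,0.6],[0.002,-0.003,0.002,1.44,0.1,0.15,0.6],[0.002,-0.003,0.002,1.44,0.1,0.14,0.6]]]
```

arm_command(series=[[[0, 0, 0, 1.2, 0.1, 0.3, 0.6], [0, 0, 0, 1.4, 0.1, 0.1, 0.6], [0, 0, 0, 1, 0, 0, 0.6], [0, 0, 0, 0.5, 0, 0, 0.6], [0, 0, 0, 0.1, 0, 0, 0.6], [0, 0, 0, 0, 0, 0, 0.6]]])

```text
time: 16.9
tool_pos: [0.5184, 0.1036, 0.0675]
tcp_rot: [1.21, 1.223, -1.205]
wrist_force: [-0.7, 0.3, 0.4]
width: 0.599
```

```bash
python3 -c "
from plan import *
plan(.5184,.1032,.0695,0,.6,2)"
```

```text
t 16.9 n 1 now [0.5184 0.1036 0.0675] w 0.599
[[[0.005,-0.01,0.006,-0.2,0.0,0.04,0.6]]]
```

arm_command(series=[[[0, -0.01, 0, -0.2, 0, 0, 0.6], [0, 0, 0, 0, 0, 0, 0.2], [0, 0, 0, 0, 0, 0, 0.2], [0, 0, 0, 0, 0, 0, 0.2], [0, 0, 0, 0, 0, 0, 0.2], [0, 0, 0, 0, 0, 0, 0.2]]])

```text
time: 17.5
tool_pos: [0.5193, 0.1039, 0.0711]
tcp_rot: [1.204, 1.213, -1.208]
wrist_force: [-0.1, -0.1, -0.5]
width: 0.313
```

arm_command(series=[[[0, 0, 0, -2, 0, 0, 0.2], [0, 0, 0, -4, 0, 0, 0.2], [0, 0, 0, -4, 0, 0, 0.2], [0, 0, 0, -2, 0, 0, 0.2]]])

```text
time: 17.9
tool_pos: [0.5154, 0.1032, 0.1892]
tcp_rot: [1.196, 1.221, -1.218]
wrist_force: [1.2, 0.4, -0.7]
width: 0.311
```

```bash
python3 -c "
from plan import *
plan(.421,.340,.18,-43,.2,4)"
```

```text
t 17.9 n 7 now [0.5154 0.1032 0.1892] w 0.311
[[[0.108,0.001,0.002,0.14,-1.33,-3.39,0.2],[0.108,0.001,0.002,0.15,-1.69,-3.23,0.2],[0.108,0.001,0.002,0.15,-2.03,-3.03,0.2],[0.108,0.001,0.002,0.14,-2.34,-2.79,0.2],[0.108,0.001,0.002,0.14,-2.63,-2.52,0.2],[0.108,0.001,0.002,0.14,-2.88,-2.22,0.2],[0.108,0.001,0.002,0.14,-3.11,-1.9,0.2]]]
```

arm_command(series=[[[0.11, 0, 0, 0, -1.3, -3.4, 0.2], [0.11, 0, 0, 0, -1.7, -3.2, 0.2], [0.11, 0, 0, 0, -2, -3, 0.2], [0.11, 0, 0, 0, -2.3, -2.8, 0.2], [0.11, 0, 0, 0, -2.6, -2.5, 0.2], [0.1, 0, 0, 0, -2.9, -2.2, 0.2], [0.08, 0, 0, 0, -2.2, -1.4, 0.2], [0.03, 0, 0, 0, -1.2, -0.8, 0.2], [0, 0, 0, 0, 0, 0, 0.2], [0, 0, 0, 0, 0, 0, 0.2]]])

```text
time: 18.9
tool_pos: [0.4274, 0.3537, 0.1962]
tcp_rot: [1.761, 0.728, -1.764]
wrist_force: [-0.2, 0.6, -0.9]
width: 0.311
```

```bash
python3 -c "
from plan import *
plan(.421,.340,.15,-43,.2,2)"
```

```text
t 18.9 n 3 now [0.4274 0.3537 0.1962] w 0.311
[[[-0.013,0.0,0.001,1.54,0.18,0.47,0.2],[-0.013,0.0,0.001,1.54,0.17,0.47,0.2],[-0.013,0.0,0.001,1.54,0.16,0.48,0.2]]]
```

arm_command(series=[[[-0.02, 0, 0, 0.5, 0.2, 0.6, 0.2], [-0.01, 0, 0, 1, 0.2, 0.4, 0.2], [0, 0, 0, 2, 0.1, 0.2, 0.2], [0, 0, 0, 3, 0, 0, 0.2], [0, 0, 0, 2.5, 0, 0, 0.2], [0, 0, 0, 1.5, 0, 0, 0.2], [0, 0, 0, 0.6, 0, 0, 0.2], [0, 0, 0, 0, 0, 0, 0.2]]])

```text
time: 19.7
tool_pos: [0.4225, 0.3305, 0.0777]
tcp_rot: [1.738, 0.746, -1.747]
wrist_force: [0.5, 0.1, -0.3]
width: 0.312
```

```bash
python3 -c "
from plan import *
plan(.421,.340,.063,-43,.2,2)"
```

```text
t 19.7 n 1 now [0.4225 0.3305 0.0777] w 0.312
[[[-0.01,0.005,0.0,1.46,-0.76,-0.6,0.2]]]
```

arm_command(series=[[[-0.01, 0.005, 0, 0.3, -0.5, -0.3, 0.2], [0, 0, 0, 0.5, -0.2, -0.2, 0.2], [0, 0, 0, 0.4, 0, -0.1, 0.2], [0, 0, 0, 0.2, 0, 0, 0.2], [0, 0, 0, 0, 0, 0, 0.2], [0, 0, 0, 0, 0, 0, 0.2]]])

```text
time: 20.3
tool_pos: [0.4238, 0.3415, 0.0657]
tcp_rot: [1.743, 0.758, -1.731]
wrist_force: [-0.3, 0.2, -0.8]
width: 0.312
```

```bash
python3 -c "
from plan import *
plan(.421,.340,.063,-43,.2,2)"
```

```text
t 20.3 n 1 now [0.4238 0.3415 0.0657] w 0.312
[[[0.001,-0.007,-0.001,0.27,-0.1,0.3,0.2]]]
```

arm_command(series=[[[0, -0.007, 0, 0.3, -0.1, 0.2, 0.2], [0, 0, 0, 0.1, 0, 0, 0.2], [0, 0, 0, 0, 0, 0, 0.2], [0, 0, 0, 0, 0, 0, 0.6], [0, 0, 0, 0, 0, 0, 0.6], [0, 0, 0, 0, 0, 0, 0.6], [0, 0, 0, -1, 0, 0, 0.6], [0, 0, 0, -3, 0, 0, 0.6], [0, 0, 0, -4, 0, 0, 0.6], [0, 0, 0, -3, 0, 0, 0.6]]])

```text
time: 21.3
tool_pos: [0.4187, 0.3386, 0.1718]
tcp_rot: [1.725, 0.752, -1.745]
wrist_force: [0.5, 0.2, 1.0]
width: 0.598
```

```bash
python3 -c "
from plan import *
plan(.5162,.1556,.16,0,.6,4)
im,d=snap('side','s4');cv2.imwrite('pics/s4c.png',cv2.resize(im[80:320,130:330],None,fx=2.5,fy=2.5,interpolation=cv2.INTER_CUBIC))"
```

```text
t 21.3 n 6 now [0.4187 0.3386 0.1718] w 0.598
[[[-0.125,0.002,0.001,0.21,3.27,1.12,0.6],[-0.125,0.002,0.001,0.21,3.1,1.52,0.6],[-0.125,0.002,0.001,0.21,2.89,1.9,0.6],[-0.125,0.002,0.001,0.2,2.63,2.24,0.6],[-0.125,0.002,0.001,0.2,2.33,2.55,0.6],[-0.125,0.002,0.001,0.2,1.99,2.82,0.6]]]
```

View pics/s4c.png

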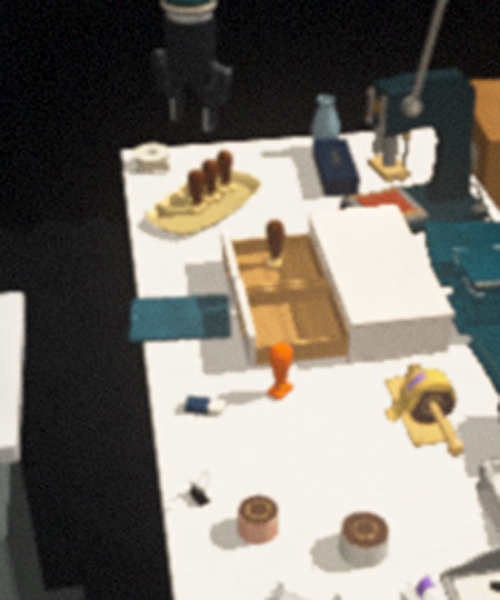

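Three stamps stand in the tray, around crop (210,175). The last stands in the left drawer at (275,242), and the rolls have not moved.

arm_command(series=[[[-0.12, 0, 0, 0, 3, 1.1, 0.6], [-0.12, 0, 0, 0, 3, 1.5, 0.6], [-0.12, 0, 0, 0, 2.9, 1.9, 0.6], [-0.12, 0, 0, 0, 2.5, 2.2, 0.6], [-0.12, 0, 0, 0, 1.8, 2.2, 0.6], [-0.09, 0, 0, 0.3, 1, 1.5, 0.6], [-0.04, 0, 0, 1, 0.4, 0.8, 0.6], [0, 0, 0, 1, 0, 0, 0.6], [0, 0, 0, 0, 0, 0, 0.6], [0, 0, 0, 0, 0, 0, 0.6]]])

```text
time: 22.35
tool_pos: [0.5147, 0.1693, 0.1667]
tcp_rot: [1.214, 1.207, -1.185]
wrist_force: [0.3, 0.5, 0.6]
width: 0.599
```

```bash
python3 -c "
from plan import *
plan(.5162,.1556,.115,0,.6,2)"
```

```text
t 22.4 n 3 now [0.5147 0.1693 0.1667] w 0.599
[[[0.004,-0.002,-0.006,1.72,0.02,0.47,0.6],[0.004,-0.002,-0.006,1.72,0.03,0.47,0.6],[0.004,-0.002,-0.006,1.72,0.04,0.46,0.6]]]
```

arm_command(series=[[[0.01, 0, -0.01, 1, 0.1, 0.6, 0.6], [0, 0, -0.01, 2, 0, 0.5, 0.6], [0, 0, 0, 1.3, 0, 0.2, 0.6], [0, 0, 0, 0.5, 0, 0, 0.6], [0, 0, 0, 0, 0, 0, 0.6], [0, 0, 0, 0, 0, 0, 0.6]]])

```text
time: 22.95
tool_pos: [0.5144, 0.1573, 0.1133]
tcp_rot: [1.209, 1.22, -1.21]
wrist_force: [-0.8, 0.5, 0.9]
width: 0.601
```

```bash
python3 -c "
from plan import *
plan(.5162,.1556,.0695,0,.6,2)"
```

```text
t 22.9 n 3 now [0.5144 0.1573 0.1133] w 0.601
[[[0.001,-0.002,0.002,1.46,0.07,0.07,0.6],[0.001,-0.002,0.002,1.46,0.07,0.06,0.6],[0.001,-0.002,0.002,1.46,0.06,0.06,0.6]]]
```

arm_command(series=[[[0, 0, 0, 1.2, 0.1, 0.1, 0.6], [0, 0, 0, 1.4, 0.1, 0.1, 0.6], [0, 0, 0, 1, 0, 0, 0.6], [0, 0, 0, 0.5, 0, 0, 0.6], [0, 0, 0, 0, 0, 0, 0.6], [0, -0.01, 0, 0, 0, 0, 0.6]]])

```text
time: 23.55
tool_pos: [0.5166, 0.1556, 0.069]
tcp_rot: [1.202, 1.212, -1.214]
wrist_force: [0.2, -0.8, 0.9]
width: 0.605
```

```bash
python3 -c "
from plan import *
plan(.5162,.1556,.0695,0,.6,2)"
```

```text
t 23.6 n 1 now [0.5166 0.1556 0.069 ] w 0.605
[[[0.002,0.004,0.006,-0.05,-0.05,-0.0,0.6]]]
```

arm_command(series=[[[0, 0, 0, 0, 0, 0, 0.2], [0, 0, 0, 0, 0, 0, 0.2], [0, 0, 0, 0, 0, 0, 0.2], [0, 0, 0, 0, 0, 0, 0.2], [0, 0, 0, 0, 0, 0, 0.2]]])

```text
time: 24.05
tool_pos: [0.5175, 0.1562, 0.0703]
tcp_rot: [1.203, 1.211, -1.212]
wrist_force: [0.1, -0.6, -0.7]
width: 0.315
```

arm_command(series=[[[0, 0, 0, -2, 0, 0, 0.2], [0, 0, 0, -4, 0, 0, 0.2], [0, 0, 0, -4, 0, 0, 0.2], [0, 0, 0, -2, 0, 0, 0.2]]])

```text
time: 24.45
tool_pos: [0.5141, 0.1555, 0.1888]
tcp_rot: [1.196, 1.217, -1.222]
wrist_force: [0.5, 1.0, -1.1]
width: 0.311
```

```bash
python3 -c "
from plan import *
plan(.393,.311,.18,-43,.2,4)"
```

```text
t 24.4 n 6 now [0.5141 0.1555 0.1888] w 0.311
[[[0.125,0.002,0.002,0.16,-2.01,-2.6,0.2],[0.125,0.002,0.002,0.16,-2.32,-2.33,0.2],[0.125,0.002,0.002,0.16,-2.59,-2.02,0.2],[0.125,0.002,0.002,0.16,-2.82,-1.68,0.2],[0.125,0.002,0.002,0.16,-3.01,-1.31,0.2],[0.125,0.002,0.002,0.15,-3.15,-0.92,0.2]]]
```

arm_command(series=[[[0.12, 0, 0, 0, -2, -2.6, 0.2], [0.12, 0, 0, 0, -2.3, -2.3, 0.2], [0.12, 0, 0, 0, -2.6, -2, 0.2], [0.12, 0, 0, 0, -2.8, -1.7, 0.2], [0.12, 0, 0, 0, -2.7, -1.1, 0.2], [0.1, 0, 0, 0, -1.8, -0.6, 0.2], [0.04, 0, 0, 0, -0.7, -0.2, 0.2], [0, 0, 0, 0, 0, 0, 0.2], [0, 0, 0, 0, 0, 0, 0.2]]])

```text
time: 25.35
tool_pos: [0.4003, 0.3087, 0.1968]
tcp_rot: [1.749, 0.741, -1.75]
wrist_force: [0.5, 0.6, -0.9]
width: 0.313
```

```bash
python3 -c "
from plan import *
plan(.393,.311,.15,-43,.2,2)"
```

```text
t 25.4 n 3 now [0.4003 0.3087 0.1968] w 0.313
[[[-0.006,0.0,0.0,1.56,-0.23,0.11,0.2],[-0.006,0.0,0.0,1.56,-0.23,0.11,0.2],[-0.006,0.0,0.0,1.56,-0.23,0.11,0.2]]]
```

arm_command(series=[[[-0.01, 0, 0, 0.5, -0.4, 0.1, 0.2], [0, 0, 0, 1, -0.2, 0.1, 0.2], [0, 0, 0, 2, -0.1, 0, 0.2], [0, 0, 0, 3, -0.1, 0, 0.2], [0, 0, 0, 2.5, 0, 0, 0.2], [0, 0, 0, 1.5, 0, 0, 0.2], [0, 0, 0, 0.6, 0, 0, 0.2], [0, 0, 0, 0, 0, 0, 0.2]]])

```text
time: 26.15
tool_pos: [0.3936, 0.309, 0.0782]
tcp_rot: [1.742, 0.746, -1.745]
wrist_force: [-0.7, 0.0, -1.8]
width: 0.311
```

```bash
python3 -c "
from plan import *
plan(.393,.311,.0625,-43,.2,2)"
```

```text
t 26.1 n 1 now [0.3936 0.309  0.0782] w 0.311
[[[-0.01,0.002,-0.0,1.57,-0.19,-0.11,0.2]]]
```

arm_command(series=[[[-0.01, 0, 0, 0.3, -0.1, -0.1, 0.2], [0, 0, 0, 0.5, 0, 0, 0.2], [0, 0, 0, 0.5, 0, 0, 0.2], [0, 0, 0, 0.2, 0, 0, 0.2], [0, 0, 0, 0, 0, 0, 0.2], [0, -0.007, 0, 0, 0, 0, 0.2]]])

```text
time: 26.75
tool_pos: [0.3958, 0.3116, 0.0649]
tcp_rot: [1.733, 0.752, -1.739]
wrist_force: [0.1, -0.2, -1.0]
width: 0.314
```

```bash
python3 -c "
from plan import *
plan(.393,.311,.0625,-43,.2,2)"
```

```text
t 26.8 n 1 now [0.3958 0.3116 0.0649] w 0.314
[[[0.0,0.004,-0.002,0.24,-0.16,0.23,0.2]]]
```

arm_command(series=[[[0, 0, 0, 0.3, -0.1, 0.2, 0.2], [0, 0, 0, 0, 0, 0, 0.2], [0, 0, 0, 0, 0, 0, 0.2], [0, 0, 0, 0, 0, 0, 0.6], [0, 0, 0, 0, 0, 0, 0.6], [0, 0, 0, 0, 0, 0, 0.6], [0, 0, 0, -1, 0, 0, 0.6], [0, 0, 0, -3, 0, 0, 0.6], [0, 0, 0, -4, 0, 0, 0.6], [0, 0, 0, -3, 0, 0, 0.6]]])

```text
time: 27.75
tool_pos: [0.391, 0.3094, 0.1725]
tcp_rot: [1.723, 0.75, -1.747]
wrist_force: [0.0, -0.5, 0.9]
width: 0.599
```

```bash
python3 - <<'E'
from plan import *
from m import blobs
im,d=snap('side','s5');cv2.imwrite('pics/s5c.png',cv2.resize(im[80:320,130:330],None,fx=2.5,fy=2.5,interpolation=cv2.INTER_CUBIC))
im,d=snap('top','t5');cv2.imwrite('pics/t5c.png',cv2.resize(im[140:270,130:380],None,fx=3.1,fy=3.1,interpolation=cv2.INTER_CUBIC))
print('rolls',[(b,ray('top',*b[1],.031).round(4)) for b in blobs('top',im,(0,60,30),(25,255,150),30,(300,180,390,245))])
plan(.508,-.388,.17,0,1,4.5)
E
```

```text
rolls [(([344, 198, 13, 12, 111], [350.0, 203.4]), array([ 0.5094, -0.3854,  0.031 ])), (([334, 224, 11, 11, 85], [338.9, 228.9]), array([ 0.405 , -0.3365,  0.031 ]))]
t 27.9 n 16 now [0.3939 0.3114 0.176 ] w 0.599
[[[-0.047,0.0,0.0,0.06,3.5,2.71,1],[-0.047,0.0,0.0,0.06,3.37,2.87,1],[-0.047,0.0,0.0,0.05,3.23,3.03,1],[-0.047,0.0,0.0,0.05,3.09,3.18,1],[-0.047,0.0,0.0,0.05,2.94,3.32,1],[-0.047,0.0,0.0,0.05,2.78,3.45,1],[-0.047,0.0,0.0,0.05,2.61,3.58,1],[-0.047,0.0,0.0,0.05,2.44,3.7,1],[-0.047,0.0,0.0,0.05,2.27,3.81,1],[-0.047,0.0,0.0,0.05,2.08,3.91,1]]]
[[[-0.047,0.0,0.0,0.05,1.9,4.0,1],[-0.047,0.0,0.0,0.04,1.71,4.09,1],[-0.047,0.0,0.0,0.04,1.52,4.16,1],[-0.047,0.0,0.0,0.04,1.32,4.23,1],[-0.047,0.0,0.0,0.04,1.12,4.29,1],[-0.047,0.0,0.0,0.04,0.92,4.33,1]]]
```

View pics/s5c.png

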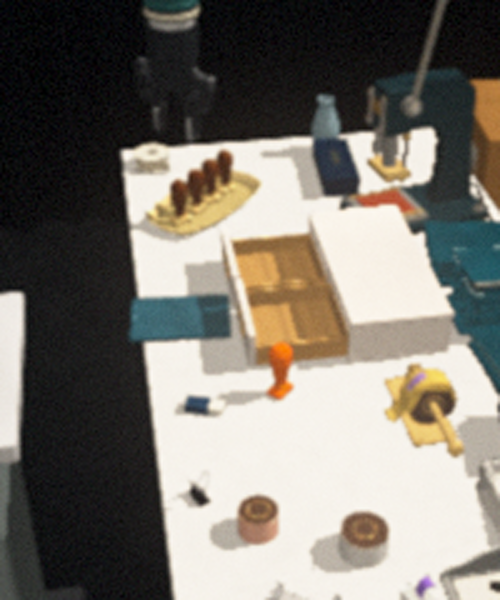

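View pics/t5c.png

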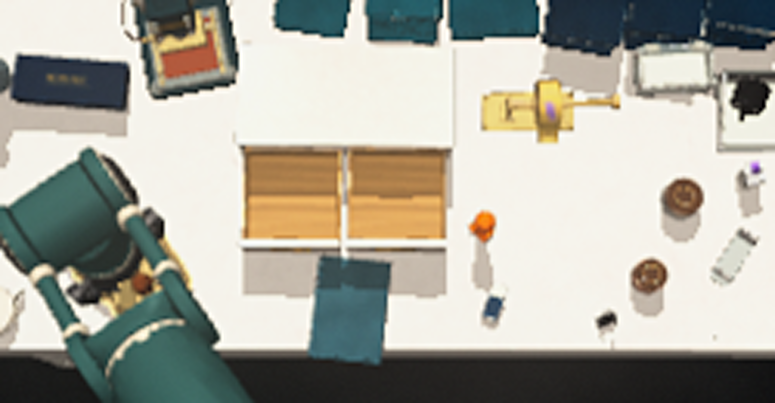

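All four stamps stand in the tray, both drawers are empty, and the rolls are unmoved: wide at top (350,203), slim at (339,229). Next is the wide roll.

arm_command(series=[[[-0.05, 0, 0, 0, 3.5, 2.7, 1], [-0.05, 0, 0, 0, 3.4, 2.9, 1], [-0.05, 0, 0, 0, 3.2, 3, 1], [-0.05, 0, 0, 0, 3.1, 3.2, 1], [-0.05, 0, 0, 0, 2.9, 3.3, 1], [-0.05, 0, 0, 0, 2.8, 3.5, 1], [-0.05, 0, 0, 0, 2.6, 3.6, 1], [-0.05, 0, 0, 0, 2.4, 3.7, 1], [-0.05, 0, 0, 0, 2.3, 3.8, 1], [-0.05, 0, 0, 0, 2.1, 3.9, 1]]])

```text
time: 28.85
tool_pos: [0.4779, -0.1335, 0.1801]
tcp_rot: [1.372, 1.094, -1.363]
wrist_force: [0.9, -0.7, -0.0]
width: 1.001
```

```bash
python3 - <<'E'
from plan import *
plan(.508,-.387,.17,0,1,4.5)
E
```

```text
t 28.9 n 6 now [ 0.4779 -0.1335  0.1801] w 1.001
[[[-0.036,-0.0,-0.001,0.17,1.4,4.02,1],[-0.036,-0.0,-0.001,0.17,1.26,4.06,1],[-0.036,-0.0,-0.001,0.17,1.11,4.11,1],[-0.036,-0.0,-0.001,0.17,0.96,4.15,1],[-0.036,-0.0,-0.001,0.17,0.81,4.18,1],[-0.036,-0.0,-0.001,0.17,0.66,4.2,1]]]
```

arm_command(series=[[[-0.03, 0, 0, 0.1, 1.4, 4, 1], [-0.03, 0, 0, 0.2, 1.2, 4, 1], [-0.03, 0, 0, 0.2, 1.1, 4, 1], [-0.04, 0, 0, 0.2, 0.9, 4, 1], [-0.03, 0, 0, 0.2, 0.6, 3, 1], [-0.02, 0, 0, 0.1, 0.3, 1.5, 1], [0, 0, 0, 0, 0, 0.5, 1], [0, 0, 0, 0, 0, 0, 1], [0, 0, 0, 0, 0, 0, 1]]])

```text
time: 29.75
tool_pos: [0.4988, -0.364, 0.1674]
tcp_rot: [1.242, 1.189, -1.234]
wrist_force: [-0.6, 0.0, 0.4]
width: 1.0
```

```bash
python3 - <<'E'
from plan import *
plan(.508,-.387,.08,0,1,3)
E
```

```text
t 29.8 n 4 now [ 0.4988 -0.364   0.1674] w 1.0
[[[-0.01,-0.001,-0.001,2.19,0.24,0.57,1],[-0.01,-0.001,-0.001,2.19,0.24,0.57,1],[-0.01,-0.001,-0.001,2.19,0.24,0.57,1],[-0.01,-0.001,-0.001,2.19,0.23,0.57,1]]]
```

arm_command(series=[[[-0.01, 0, 0, 1, 0.4, 0.8, 1], [-0.01, 0, 0, 2, 0.3, 0.7, 1], [-0.01, 0, 0, 2.5, 0.2, 0.5, 1], [-0.01, 0, 0, 2, 0.1, 0.2, 1], [0, 0, 0, 1, 0, 0.1, 1], [0, 0, 0, 0, 0, 0, 1], [0, 0, 0, 0, 0, 0, 1]]])

```text
time: 30.45
tool_pos: [0.5113, -0.3832, 0.079]
tcp_rot: [1.205, 1.211, -1.196]
wrist_force: [-0.6, 0.3, 0.1]
width: 1.001
```

```bash
python3 - <<'E'
from plan import *
plan(.508,-.387,.026,0,1,3)
E
```

```text
t 30.4 n 2 now [ 0.5113 -0.3832  0.079 ] w 1.001
[[[0.005,-0.001,-0.003,2.65,-0.18,0.19,1],[0.005,-0.001,-0.003,2.65,-0.17,0.19,1]]]
```

arm_command(series=[[[0.01, 0, 0, 1.3, -0.2, 0.2, 1], [0, 0, 0, 1.6, -0.1, 0.1, 1], [0, 0, 0, 1.2, 0, 0, 1], [0, 0, 0, 0.7, 0, 0, 1], [0, 0, 0, 0.3, 0, 0, 1], [0, 0, 0, 0, 0, 0, 1], [0, 0, 0, 0, 0, 0, 1]]])

```text
time: 31.15
tool_pos: [0.5096, -0.3871, 0.0258]
tcp_rot: [1.213, 1.202, -1.203]
wrist_force: [0.2, 0.5, -0.1]
width: 1.003
```

```bash
python3 - <<'E'
from plan import *
plan(.508,-.387,.026,0,1,3)
im,d=snap('side','s6');cv2.imwrite('pics/s6c.png',cv2.resize(im[200:350,200:350],None,fx=4,fy=4,interpolation=cv2.INTER_CUBIC))
E
```

```text
t 31.1 n 1 now [ 0.5096 -0.3871  0.0258] w 1.003
[[[0.0,0.001,-0.009,-0.02,-0.16,-0.01,1]]]
```

View pics/s6c.png

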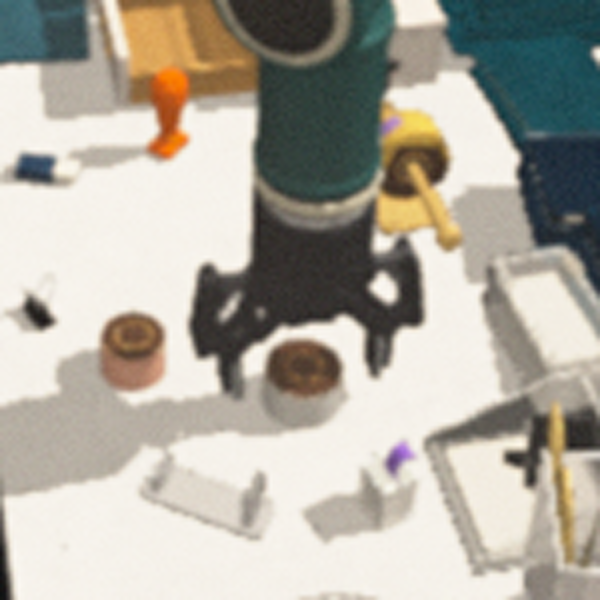

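The jaws straddle the wide roll (crop (303,385)) and the pen rest at (205,500) is clear. Closing.

arm_command(series=[[[0, 0, 0, 0, 0, 0, 0.4], [0, 0, 0, 0, 0, 0, 0.4], [0, 0, 0, 0, 0, 0, 0.4], [0, 0, 0, 0, 0, 0, 0.4], [0, 0, 0, 0, 0, 0, 0.4]]])

```text
time: 31.7
tool_pos: [0.5111, -0.3882, 0.0284]
tcp_rot: [1.212, 1.198, -1.202]
wrist_force: [0.8, -0.2, -0.5]
width: 0.594
```

arm_command(series=[[[0, 0, 0, -2, 0, 0, 0.4], [0, 0, 0, -4, 0, 0, 0.4], [0, 0, 0, -4, 0, 0, 0.4], [0, 0, 0, -3, 0, 0, 0.4], [0, 0, 0, -1, 0, 0, 0.4]]])

```text
time: 32.2
tool_pos: [0.5064, -0.3853, 0.1675]
tcp_rot: [1.214, 1.209, -1.204]
wrist_force: [0.5, 0.2, -0.6]
width: 0.592
```

```bash
python3 - <<'E'
from plan import *
plan(.506,.127,.165,0,.4,4.5)
im,d=snap('side','s7');cv2.imwrite('pics/s7c.png',cv2.resize(im[150:350,170:370],None,fx=3,fy=3,interpolation=cv2.INTER_CUBIC))
E
```

```text
t 32.2 n 12 now [ 0.5064 -0.3853  0.1675] w 0.592
[[[0.0,-0.0,-0.0,0.04,-0.0,-4.27,0.4],[0.0,-0.0,-0.0,0.04,-0.0,-4.27,0.4],[0.0,-0.0,-0.0,0.03,-0.0,-4.27,0.4],[0.0,-0.0,-0.0,0.03,-0.0,-4.27,0.4],[0.0,-0.0,-0.0,0.03,-0.0,-4.27,0.4],[0.0,-0.0,-0.0,0.03,-0.0,-4.27,0.4],[0.0,-0.0,-0.0,0.03,-0.0,-4.27,0.4],[0.0,-0.0,-0.0,0.03,-0.0,-4.27,0.4],[0.0,-0.0,-0.0,0.03,-0.0,-4.27,0.4],[0.0,-0.0,-0.0,0.02,-0.0,-4.27,0.4]]]
[[[0.0,-0.0,-0.0,0.02,-0.0,-4.27,0.4],[0.0,-0.0,-0.0,0.02,-0.0,-4.27,0.4]]]
```

View pics/s7c.png

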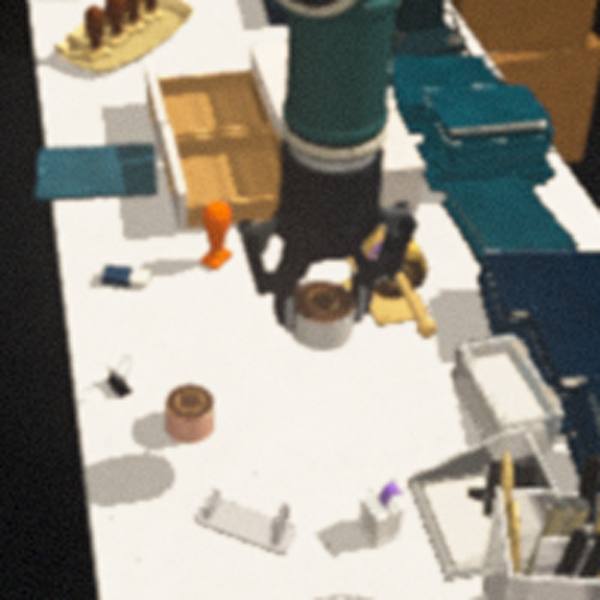

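arm_command(series=[[[0, 0, 0, 0, 0, -3, 0.4], [0, 0, 0, 0, 0, -4.3, 0.4], [0, 0, 0, 0, 0, -4.3, 0.4], [0, 0, 0, 0, 0, -4.3, 0.4], [0, 0, 0, 0, 0, -4.3, 0.4], [0, 0, 0, 0, 0, -4.3, 0.4], [0, 0, 0, 0, 0, -4.3, 0.4], [0, 0, 0, 0, 0, -4.3, 0.4], [0, 0, 0, 0, 0, -4.3, 0.4], [0, 0, 0, 0, 0, -4.3, 0.4]]])

```text
time: 33.25
tool_pos: [0.4985, 0.0422, 0.1518]
tcp_rot: [1.215, 1.22, -1.225]
wrist_force: [0.1, 0.3, -1.3]
width: 0.597
```

```bash
python3 - <<'E'
from plan import *
plan(.508,.127,.165,0,.4,4.5)
E
```

```text
t 33.2 n 2 now [0.4985 0.0422 0.1518] w 0.597
[[[-0.005,-0.003,0.007,-0.64,0.42,-4.25,0.4],[-0.005,-0.003,0.007,-0.65,0.45,-4.24,0.4]]]
```

arm_command(series=[[[0, 0, 0.01, 0, 0.4, -3.2, 0.4], [0, 0, 0, 0, 0.4, -2.2, 0.4], [0, 0, 0, 0, 0.1, -1, 0.4], [0, 0, 0, 0, 0, -0.4, 0.4], [0, 0, 0, 0, 0, 0, 0.4], [0, 0, 0, 0, 0, 0, 0.4]]])

```text
time: 33.85
tool_pos: [0.5013, 0.116, 0.1426]
tcp_rot: [1.206, 1.225, -1.224]
wrist_force: [-0.2, -0.3, 0.2]
width: 0.595
```

```bash
python3 - <<'E'
from plan import *
plan(.508,.127,.08,0,.4,2)
E
```

```text
t 33.9 n 4 now [0.5013 0.116  0.1426] w 0.595
[[[-0.001,-0.001,0.005,1.56,0.2,-0.27,0.4],[-0.001,-0.001,0.005,1.56,0.19,-0.27,0.4],[-0.001,-0.001,0.005,1.56,0.18,-0.27,0.4],[-0.001,-0.001,0.005,1.56,0.17,-0.27,0.4]]]
```

arm_command(series=[[[0, 0, 0.01, 0.5, 0.3, -0.5, 0.4], [0, 0, 0.01, 1, 0.3, -0.4, 0.4], [0, 0, 0, 1.6, 0.1, -0.2, 0.4], [0, 0, 0, 1.5, 0, -0.1, 0.4], [0, 0, 0, 0.8, 0, 0, 0.4], [0, 0, 0, 0.3, 0, 0, 0.4], [0, 0, 0, 0, 0, 0, 0.4]]])

```text
time: 34.55
tool_pos: [0.5106, 0.1238, 0.0833]
tcp_rot: [1.225, 1.201, -1.212]
wrist_force: [-1.1, -0.8, -1.1]
width: 0.592
```

```bash
python3 - <<'E'
from plan import *
plan(.508,.127,.0388,0,.4,2)
E
```

```text
t 34.5 n 3 now [0.5106 0.1238 0.0833] w 0.592
[[[-0.004,-0.001,-0.002,1.48,-0.1,-0.1,0.4],[-0.004,-0.001,-0.002,1.48,-0.09,-0.1,0.4],[-0.004,-0.001,-0.002,1.48,-0.09,-0.11,0.4]]]
```

arm_command(series=[[[-0.01, 0, 0, 0.9, -0.1, -0.2, 0.4], [0, 0, 0, 1.2, -0.1, -0.1, 0.4], [0, 0, 0, 1, 0, 0, 0.4], [0, 0, 0, 0.6, 0, 0, 0.4], [0, 0, 0, 0.2, 0, 0, 0.4], [0, 0, 0, 0, 0, 0, 0.4], [0, 0, 0, 0, 0, 0, 0.4]]])

```text
time: 35.25
tool_pos: [0.5098, 0.1272, 0.042]
tcp_rot: [1.218, 1.205, -1.203]
wrist_force: [-0.2, 0.3, -0.4]
width: 0.59
```

```bash
python3 - <<'E'
from plan import *
plan(.508,.127,.0388,0,.4,2)
E
```

```text
t 35.2 n 1 now [0.5098 0.1272 0.042 ] w 0.59
[[[-0.003,-0.004,-0.008,0.32,-0.18,0.02,0.4]]]
```

arm_command(series=[[[0, 0, -0.008, 0.3, -0.1, 0, 0.4], [0, 0, 0, 0.1, 0, 0, 0.4], [0, 0, 0, 0, 0, 0, 0.4], [0, 0, 0, 0, 0, 0, 0.75], [0, 0, 0, 0, 0, 0, 0.75], [0, 0, 0, 0, 0, 0, 0.75], [0, 0, 0, -1, 0, 0, 0.75], [0, 0, 0, -3, 0, 0, 0.75], [0, 0, 0, -4, 0, 0, 0.75], [0, 0, 0, -3, 0, 0, 0.75]]])

```text
time: 36.25
tool_pos: [0.5056, 0.1261, 0.1489]
tcp_rot: [1.209, 1.216, -1.216]
wrist_force: [1.6, 0.5, -0.4]
width: 0.754
```

```bash
python3 - <<'E'
from plan import *
from m import blobs
im,d=snap('side','s8');cv2.imwrite('pics/s8c.png',cv2.resize(im[130:330,170:370],None,fx=3,fy=3,interpolation=cv2.INTER_CUBIC))
print([(b,ray('side',*b[1],.031).round(4)) for b in blobs('side',im,(0,60,30),(25,255,150),30,(200,250,300,330))])
plan(.4045,-.339,.165,0,1,4.5)
E
```

```text
[(([226, 279, 14, 11, 112], [232.6, 283.7]), array([ 0.4038, -0.3432,  0.031 ]))]
t 36.3 n 11 now [0.5089 0.1267 0.1543] w 0.751
[[[-0.0,-0.0,0.0,-0.11,-0.94,4.24,1],[-0.0,-0.0,0.0,-0.11,-0.94,4.24,1],[-0.0,-0.0,0.0,-0.11,-0.94,4.24,1],[-0.0,-0.0,0.0,-0.11,-0.94,4.24,1],[-0.0,-0.0,0.0,-0.11,-0.94,4.24,1],[-0.0,-0.0,0.0,-0.11,-0.94,4.24,1],[-0.0,-0.0,0.0,-0.1,-0.94,4.23,1],[-0.0,-0.0,0.0,-0.1,-0.95,4.23,1],[-0.0,-0.0,0.0,-0.1,-0.95,4.23,1],[-0.0,-0.0,0.0,-0.1,-0.95,4.23,1]]]
[[[-0.0,-0.0,0.0,-0.1,-0.95,4.23,1]]]
```

View pics/s8c.png

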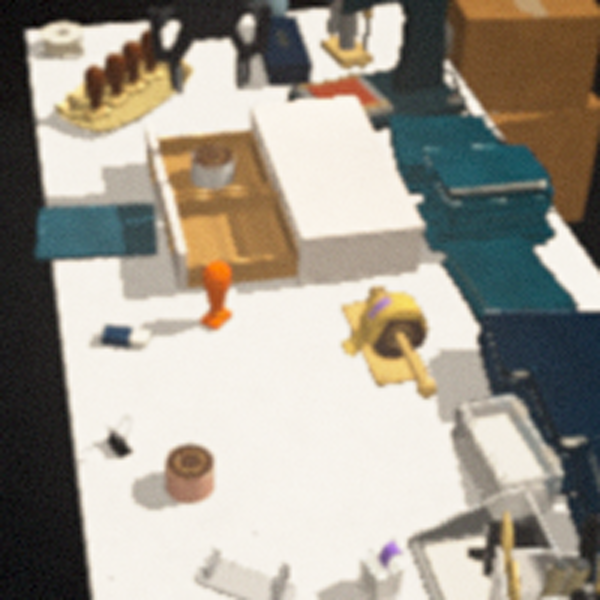

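The wide roll stands upright in the left drawer at crop (213,165), and the slim roll is unmoved at (190,470). I'll fetch the slim one.

arm_command(series=[[[0, 0, 0, -0.3, -0.7, 3, 1], [0, 0, 0, -0.3, -0.9, 4.2, 1], [0, 0, 0, -0.2, -0.9, 4.2, 1], [0, 0, 0, -0.1, -0.9, 4.2, 1], [0, 0, 0, -0.1, -0.9, 4.2, 1], [0, 0, 0, -0.1, -0.9, 4.2, 1], [0, 0, 0, -0.1, -0.9, 4.2, 1], [0, 0, 0, -0.1, -0.9, 4.2, 1], [0, 0, 0, -0.1, -0.9, 4, 1], [0, 0, 0, -0.1, -0.9, 3.5, 1]]])

```text
time: 37.3
tool_pos: [0.4245, -0.2828, 0.1808]
tcp_rot: [1.216, 1.196, -1.185]
wrist_force: [0.9, -0.5, -0.5]
width: 1.004
```

```bash
python3 - <<'E'
from plan import *
plan(.4045,-.339,.12,0,1,4.)
E
```

```text
t 37.3 n 3 now [ 0.4245 -0.2828  0.1808] w 1.004
[[[0.003,-0.001,-0.008,2.01,-0.73,1.87,1],[0.003,-0.001,-0.008,2.01,-0.71,1.87,1],[0.003,-0.001,-0.008,2.02,-0.69,1.87,1]]]
```

arm_command(series=[[[0, 0, -0.01, 1, -0.6, 1.5, 1], [0, 0, -0.01, 2, -0.5, 1, 1], [0, 0, 0, 1.6, -0.3, 0.5, 1], [0, 0, 0, 0.5, 0, 0, 1], [0, 0, 0, 0, 0, 0, 1], [0, 0, 0, 0, 0, 0, 1]]])

```text
time: 37.9
tool_pos: [0.4109, -0.3213, 0.1337]
tcp_rot: [1.211, 1.197, -1.204]
wrist_force: [0.4, 0.5, -0.4]
width: 1.004
```

```bash
python3 - <<'E'
from plan import *
plan(.4045,-.339,.08,0,1,2.)
E
```

```text
t 37.9 n 3 now [ 0.4109 -0.3213  0.1337] w 1.004
[[[-0.0,0.002,-0.003,1.79,-0.23,0.58,1],[-0.0,0.002,-0.003,1.79,-0.23,0.58,1],[-0.0,0.002,-0.003,1.79,-0.22,0.59,1]]]
```

arm_command(series=[[[0, 0, 0, 0.8, -0.3, 0.8, 1], [0, 0, 0, 1.8, -0.2, 0.6, 1], [0, 0, 0, 1.6, -0.1, 0.3, 1], [0, 0, 0, 0.8, 0, 0, 1], [0, 0, 0, 0.2, 0, 0, 1], [0, 0, 0, 0, 0, 0, 1]]])

```text
time: 38.5
tool_pos: [0.4087, -0.3409, 0.0838]
tcp_rot: [1.206, 1.19, -1.199]
wrist_force: [-0.1, 0.4, -0.2]
width: 1.001
```

```bash
python3 - <<'E'
from plan import *
plan(.4045,-.339,.026,0,1,2.)
E
```

```text
t 38.5 n 3 now [ 0.4087 -0.3409  0.0838] w 1.001
[[[0.001,0.004,-0.006,1.92,-0.17,-0.08,1],[0.001,0.004,-0.006,1.93,-0.16,-0.08,1],[0.001,0.004,-0.006,1.93,-0.15,-0.07,1]]]
```

arm_command(series=[[[0, 0.01, -0.01, 1.2, -0.2, -0.1, 1], [0, 0, 0, 1.6, -0.2, -0.1, 1], [0, 0, 0, 1.3, -0.1, 0, 1], [0, 0, 0, 0.8, 0, 0, 1], [0, 0, 0, 0.4, 0, 0, 1], [0, 0, 0, 0, 0, 0, 1], [0, 0, 0, 0, 0, 0, 1]]])

```text
time: 39.2
tool_pos: [0.4059, -0.34, 0.0295]
tcp_rot: [1.208, 1.203, -1.2]
wrist_force: [0.2, -0.8, 0.6]
width: 1.004
```

```bash
python3 - <<'E'
from plan import *
plan(.4045,-.339,.026,0,1,2.)
im,d=snap('side','s9');cv2.imwrite('pics/s9c.png',cv2.resize(im[200:350,180:330],None,fx=4,fy=4,interpolation=cv2.INTER_CUBIC))
E
```

```text
t 39.2 n 1 now [ 0.4059 -0.34    0.0295] w 1.004
[[[0.005,0.003,-0.009,0.35,-0.14,-0.11,1]]]
```

View pics/s9c.png

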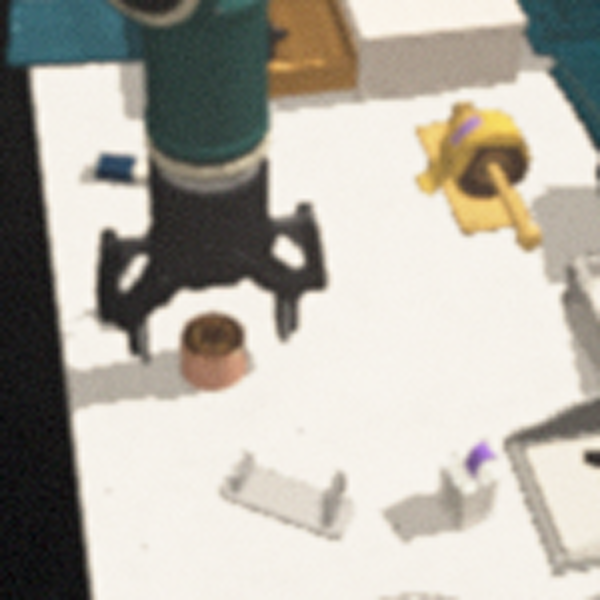

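The jaws straddle the slim roll at crop (213,350). Closing.

arm_command(series=[[[0, 0, -0.008, 0.3, -0.1, 0, 1], [0, 0, 0, 0, 0, 0, 0.3], [0, 0, 0, 0, 0, 0, 0.3], [0, 0, 0, 0, 0, 0, 0.3], [0, 0, 0, 0, 0, 0, 0.3], [0, 0, 0, 0, 0, 0, 0.3], [0, 0, 0, 0, 0, 0, 0.3]]])

```text
time: 39.95
tool_pos: [0.4061, -0.3412, 0.0282]
tcp_rot: [1.203, 1.206, -1.206]
wrist_force: [0.6, -0.7, -0.7]
width: 0.495
```

arm_command(series=[[[0, 0, 0, -2, 0, 0, 0.3], [0, 0, 0, -4, 0, 0, 0.3], [0, 0, 0, -4, 0, 0, 0.3], [0, 0, 0, -3, 0, 0, 0.3], [0, 0, 0, -1, 0, 0, 0.3]]])

```text
time: 40.45
tool_pos: [0.4026, -0.3377, 0.1679]
tcp_rot: [1.205, 1.217, -1.208]
wrist_force: [-0.0, 0.1, -1.6]
width: 0.503
```

```bash
python3 - <<'E'
from plan import *
plan(.508,-.007,.165,0,.3,4.5)
im,d=snap('side','s10');cv2.imwrite('pics/s10c.png',cv2.resize(im[130:330,170:370],None,fx=3,fy=3,interpolation=cv2.INTER_CUBIC))
E
```

```text
t 40.5 n 8 now [ 0.4026 -0.3377  0.1679] w 0.503
[[[0.001,-0.0,0.001,0.04,1.34,-4.13,0.3],[0.001,-0.0,0.001,0.04,1.34,-4.13,0.3],[0.001,-0.0,0.001,0.04,1.33,-4.13,0.3],[0.001,-0.0,0.001,0.04,1.33,-4.13,0.3],[0.001,-0.0,0.001,0.04,1.33,-4.13,0.3],[0.001,-0.0,0.001,0.04,1.32,-4.13,0.3],[0.001,-0.0,0.001,0.04,1.32,-4.13,0.3],[0.001,-0.0,0.001,0.04,1.32,-4.13,0.3]]]
```

View pics/s10c.png

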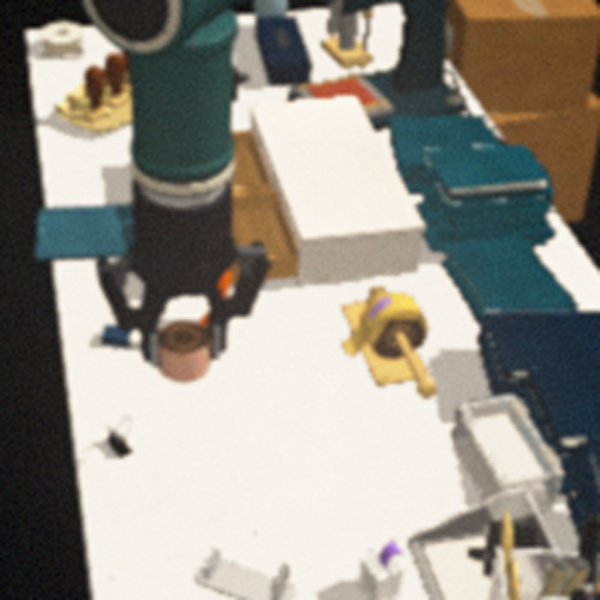

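The slim roll is held level. Carrying it over, with the underside at about 0.135, clears the orange figure.

arm_command(series=[[[0, 0, 0, -0.1, 1.2, -3.5, 0.3], [0, 0, 0, -0.1, 1.3, -4.1, 0.3], [0, 0, 0, -0.1, 1.3, -4.1, 0.3], [0, 0, 0, 0, 1.3, -4.1, 0.3], [0, 0, 0, 0, 1.3, -4.1, 0.3], [0, 0, 0, 0, 1.3, -4.1, 0.3], [0, 0, 0, 0, 1, -3, 0.3], [0, 0, 0, 0, 0.4, -1.5, 0.3], [0, 0, 0, 0, 0, -0.5, 0.3], [0, 0, 0, 0, 0, 0, 0.3]]])

```text
time: 41.5
tool_pos: [0.4872, -0.036, 0.154]
tcp_rot: [1.201, 1.233, -1.224]
wrist_force: [-0.5, -0.3, -0.6]
width: 0.501
```

```bash
python3 - <<'E'
from plan import *
plan(.508,-.007,.08,0,.3,2)
E
```

```text
t 41.5 n 5 now [ 0.4872 -0.036   0.154 ] w 0.501
[[[0.0,-0.001,0.005,1.47,0.45,-0.57,0.3],[0.0,-0.001,0.005,1.47,0.45,-0.57,0.3],[0.0,-0.001,0.005,1.48,0.44,-0.57,0.3],[0.0,-0.001,0.005,1.48,0.43,-0.58,0.3],[0.0,-0.001,0.005,1.48,0.42,-0.58,0.3]]]
```

arm_command(series=[[[0, 0, 0.01, 0.2, 0.7, -1, 0.3], [0, 0, 0.01, 0.4, 0.6, -0.9, 0.3], [0, 0, 0, 1.2, 0.4, -0.5, 0.3], [0, 0, 0, 1.6, 0.2, -0.3, 0.3], [0, 0, 0, 1.6, 0, 0, 0.3], [0, 0, 0, 1, 0, 0, 0.3], [0, 0, 0, 0.4, 0, 0, 0.3], [0, 0, 0, 0, 0, 0, 0.3]]])

```text
time: 42.3
tool_pos: [0.5064, -0.0096, 0.0825]
tcp_rot: [1.214, 1.215, -1.214]
wrist_force: [-0.0, -0.4, -0.9]
width: 0.499
```

```bash
python3 - <<'E'
from plan import *
plan(.508,-.007,.0388,0,.3,2)
E
```

```text
t 42.3 n 3 now [ 0.5064 -0.0096  0.0825] w 0.499
[[[-0.002,-0.002,0.002,1.46,0.06,-0.08,0.3],[-0.002,-0.002,0.002,1.46,0.06,-0.08,0.3],[-0.002,-0.002,0.002,1.46,0.06,-0.09,0.3]]]
```

arm_command(series=[[[0, 0, 0, 0.9, 0.1, -0.1, 0.3], [0, 0, 0, 1.2, 0.1, -0.1, 0.3], [0, 0, 0, 1, 0, 0, 0.3], [0, 0, 0, 0.6, 0, 0, 0.3], [0, 0, 0, 0.2, 0, 0, 0.3], [0, 0, 0, 0, 0, 0, 0.3], [0, 0, 0, 0, 0, 0, 0.3]]])

```text
time: 43.0
tool_pos: [0.5096, -0.0076, 0.0413]
tcp_rot: [1.215, 1.213, -1.213]
wrist_force: [-0.3, 0.3, -0.1]
width: 0.499
```

```bash
python3 - <<'E'
from plan import *
plan(.508,-.007,.0388,0,.3,2)
E
```

```text
t 43.0 n 1 now [ 0.5096 -0.0076  0.0413] w 0.499
[[[-0.005,-0.005,0.004,0.25,-0.16,-0.06,0.3]]]
```

arm_command(series=[[[0, 0, 0, 0.3, -0.1, 0, 0.3], [0, 0, 0, 0, 0, 0, 0.3], [0, 0, 0, 0, 0, 0, 0.7], [0, 0, 0, 0, 0, 0, 0.7], [0, 0, 0, 0, 0, 0, 0.7], [0, 0, 0, -1, 0, 0, 0.7], [0, 0, 0, -3, 0, 0, 0.7], [0, 0, 0, -4, 0, 0, 0.7], [0, 0, 0, -3, 0, 0, 0.7], [0, 0, 0, 0, 0, 0, 0.7]]])

```text
time: 44.0
tool_pos: [0.5096, -0.0083, 0.1556]
tcp_rot: [1.216, 1.211, -1.212]
wrist_force: [0.2, -0.6, -0.5]
width: 0.699
```

```bash
python3 - <<'E'
from plan import *
plan(.395,-.007,.15,90,0,4.5)
E
```

```text
t 44.0 n 11 now [ 0.5096 -0.0083  0.1556] w 0.699
[[[-0.143,-0.0,-0.0,0.05,-1.04,-0.01,0],[-0.143,-0.0,-0.0,0.05,-1.03,-0.15,0],[-0.143,-0.0,-0.0,0.05,-1.0,-0.3,0],[-0.143,-0.0,-0.0,0.05,-0.94,-0.44,0],[-0.143,-0.0,-0.0,0.05,-0.87,-0.57,0],[-0.143,-0.0,-0.0,0.05,-0.78,-0.69,0],[-0.143,-0.0,-0.0,0.05,-0.68,-0.79,0],[-0.143,-0.0,-0.0,0.05,-0.56,-0.88,0],[-0.143,-0.0,-0.0,0.05,-0.42,-0.95,0],[-0.143,-0.0,-0.0,0.05,-0.28,-1.0,0]]]
[[[-0.143,-0.0,-0.0,0.05,-0.14,-1.03,0]]]
```

arm_command(series=[[[-0.14, 0, 0, 0, -1, 0, 0], [-0.14, 0, 0, 0, -1, -0.2, 0], [-0.14, 0, 0, 0, -1, -0.3, 0], [-0.14, 0, 0, 0, -0.9, -0.4, 0], [-0.14, 0, 0, 0, -0.9, -0.6, 0], [-0.14, 0, 0, 0, -0.8, -0.7, 0], [-0.14, 0, 0, 0, -0.7, -0.8, 0], [-0.14, 0, 0, 0, -0.6, -0.9, 0], [-0.14, 0, 0, 0, -0.4, -1, 0], [-0.14, 0, 0, 0, -0.3, -1, 0]]])

```text
time: 45.0
tool_pos: [0.4007, -0.0078, 0.1562]
tcp_rot: [0.098, 1.568, -0.09]
wrist_force: [-1.2, -0.5, 0.1]
width: -0.003
```

```bash
python3 - <<'E'
from plan import *
plan(.395,-.007,.12,90,0,4.5)
im,d=snap('side','s11');cv2.imwrite('pics/s11c.png',cv2.resize(im[130:330,170:370],None,fx=3,fy=3,interpolation=cv2.INTER_CUBIC))
im,d=snap('top','t11');cv2.imwrite('pics/t11c.png',cv2.resize(im[140:270,130:380],None,fx=3.1,fy=3.1,interpolation=cv2.INTER_CUBIC))
E
```

```text
t 45.0 n 1 now [ 0.4007 -0.0078  0.1562] w -0.003
[[[-0.119,0.0,-0.005,3.62,-0.01,-0.57,0]]]
```

View pics/s11c.png

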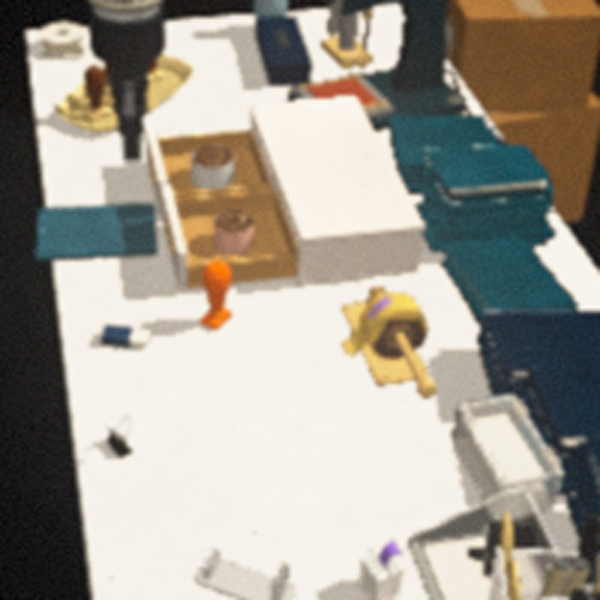

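View pics/t11c.png

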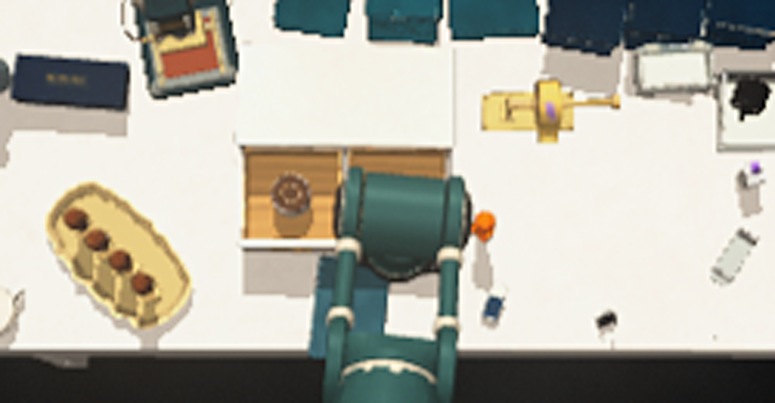

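Both rolls stand upright in their drawers, wide at side crop (213,165) and slim at (237,230). All four stamps are in the tray. I'll lower in front of the right drawer front to push it.

arm_command(series=[[[-0.1, 0, 0, 1, 0, -0.3, 0], [-0.02, 0, 0, 2, 0, -0.3, 0], [0, 0, 0, 3, 0, 0, 0], [0, 0, 0, 2.5, 0, 0, 0], [0, 0, 0, 1.5, 0, 0, 0], [0, 0, 0, 0.5, 0, 0, 0], [0, 0, 0, 0, 0, 0, 0]]])

```text
time: 45.8
tool_pos: [0.3991, -0.007, 0.0494]
tcp_rot: [0.025, 1.562, -0.017]
wrist_force: [0.0, 0.5, 0.3]
width: 0.001
```

```bash
python3 - <<'E'
from plan import *
plan(.40,-.007,.045,90,0,4.5)
E
```

```text
t 45.8 n 1 now [ 0.3991 -0.007   0.0494] w 0.001
[[[-0.027,0.008,-0.005,0.44,-0.0,0.09,0]]]
```

arm_command(series=[[[-0.02, 0.01, 0, 0.3, 0, 1, 0], [0, 0, 0, 0, 0, 1, 0], [0, 0, 0, 0, 0, 1, 0], [0, 0, 0, 0, 0, 1, 0], [0, 0, 0, 0, 0, 1, 0], [0, 0, 0, 0, 0, 1, 0], [0, 0, 0, 0, 0, 1, 0], [0, 0, 0, 0, 0, 1, 0]]])

```text
time: 46.6
tool_pos: [0.4829, -0.0079, 0.0478]
tcp_rot: [0.013, 1.576, -0.006]
wrist_force: [-3.0, -1.6, 1.5]
width: -0.001
```

```bash
python3 - <<'E'
from plan import *
plan(.549,-.007,.045,90,0,4.5)
E
```

```text
t 46.6 n 2 now [ 0.4829 -0.0079  0.0478] w -0.001
[[[-0.006,-0.003,-0.002,0.12,0.09,3.31,0],[-0.006,-0.003,-0.002,0.13,0.07,3.31,0]]]
```

arm_command(series=[[[0, 0, 0, 0, 0, 1, 0], [0, 0, 0, 0, 0, 1, 0], [0, 0, 0, 0, 0, 1, 0], [0, 0, 0, 0, 0, 1, 0], [0, 0, 0, 0, 0, 0.8, 0]]])

```text
time: 47.1
tool_pos: [0.5321, -0.0084, 0.0473]
tcp_rot: [0.013, 1.585, -0.006]
wrist_force: [-25.2, -0.4, 18.4]
width: 0.0
```

```bash
python3 - <<'E'
from plan import *
plan(.549,-.007,.045,90,0,4.5)
E
```

```text
t 47.1 n 1 now [ 0.5321 -0.0084  0.0473] w 0.0
[[[-0.012,-0.014,-0.005,0.2,0.16,1.69,0]]]
```

The force is higher than the detent alone would give (x −25 N, z +18 N), so I'll look before pushing further.

```bash
python3 - <<'E'
from plan import *
im,d=snap('side','s12');cv2.imwrite('pics/s12c.png',cv2.resize(im[110:250,170:310],None,fx=4.2,fy=4.2,interpolation=cv2.INTER_CUBIC))
im,d=snap('top','t12');cv2.imwrite('pics/t12c.png',cv2.resize(im[140:250,180:300],None,fx=5,fy=5,interpolation=cv2.INTER_CUBIC))
print(bot.read_state()['wrist_force'])
E
```

```text
[-3.79672302  0.54346368  1.07342246]
```

View pics/s12c.png

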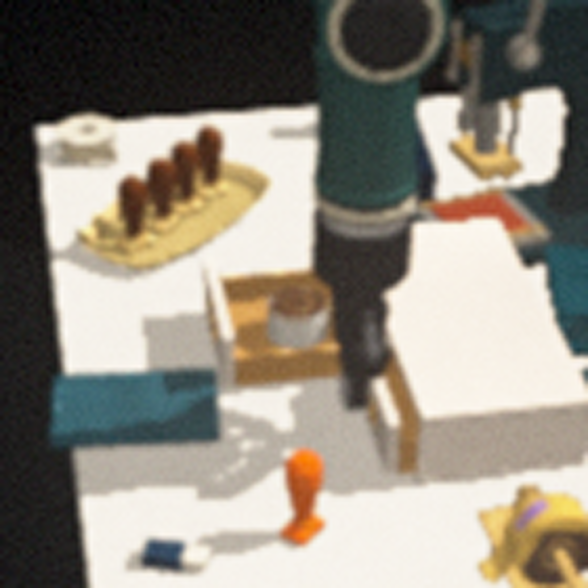

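View pics/t12c.png

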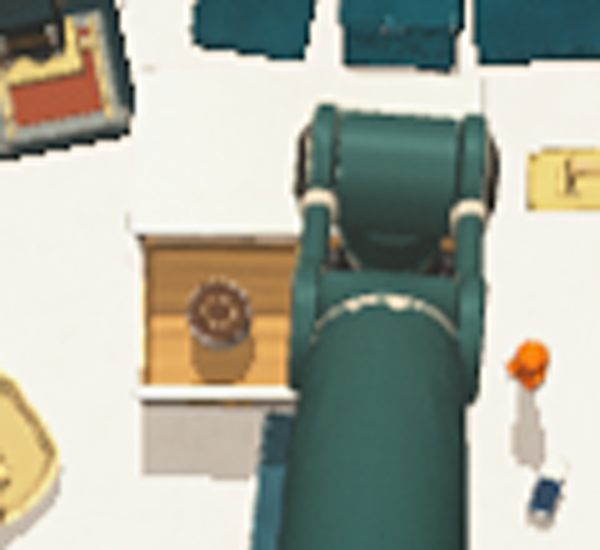

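```bash
python3 - <<'E'
from h import *
for a,z in(((370,381),.056),((388,378),.056),((412,418),.066),((206,262),.056)): print(ray('side',170+a[0]/4.2,110+a[1]/4.2,z).round(3))
E
```

```text
[ 0.541 -0.021  0.056]
[ 0.556 -0.02   0.056]
[ 0.559 -0.088  0.066]
[0.439 0.178 0.056]
```

The drawer stands about 17 mm open, right at the detent, and the z force looks like friction at the fingers. I'll push on with small steps.

arm_command(series=[[[0, -0.01, 0, -0.1, 0, 0.4, 0], [0, 0, 0, 0, 0, 0.5, 0], [0, 0, 0, 0, 0, 0.5, 0], [0, 0, 0, 0, 0, 0.5, 0]]])

```text
time: 47.6
tool_pos: [0.5455, -0.0084, 0.0459]
tcp_rot: [0.013, 1.591, -0.005]
wrist_force: [-25.2, -1.6, 18.4]
width: -0.002
```

```bash
python3 - <<'E'
from plan import *
plan(.549,-.007,.045,90,0,4.5)
E
```

```text
t 47.6 n 1 now [ 0.5455 -0.0084  0.0459] w -0.002
[[[-0.012,-0.02,-0.005,0.08,0.15,0.35,0]]]
```

arm_command(series=[[[0, -0.01, 0, -0.1, 0, 0.4, 0], [0, -0.01, 0, -0.1, 0, 0.4, 0], [0, 0, 0, 0, 0, 0, 0]]])

```text
time: 47.9
tool_pos: [0.5451, -0.0084, 0.0457]
tcp_rot: [0.013, 1.593, -0.004]
wrist_force: [0.3, 0.2, 0.3]
width: 0.004
```

```bash
python3 - <<'E'
from plan import *
plan(.549,-.007,.045,90,0,4.5); print(bot.read_state()['wrist_force'])
im,d=snap('side','s13');cv2.imwrite('pics/s13c.png',cv2.resize(im[110:250,170:310],None,fx=4.2,fy=4.2,interpolation=cv2.INTER_CUBIC))
E
```

```text
t 47.9 n 1 now [ 0.5451 -0.0084  0.0457] w 0.004
[[[-0.011,-0.022,-0.005,0.06,0.15,0.39,0]]]
[0.32494266 0.17658044 0.28221322]
```

View pics/s13c.png

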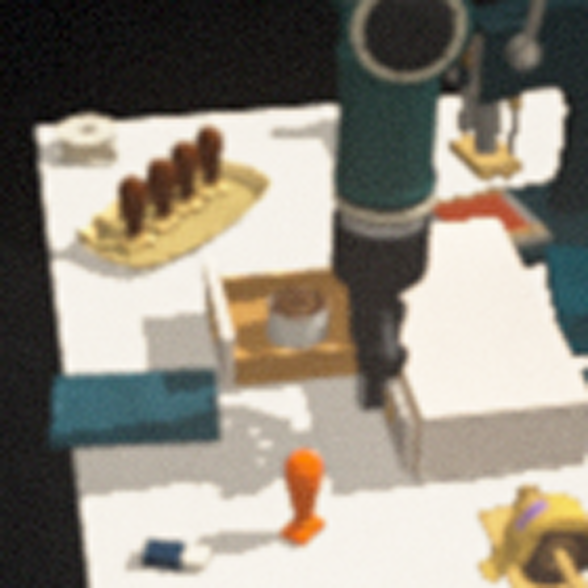

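arm_command(series=[[[0, 0, 0, 0, 0, -2, 0], [0, 0, 0, 0, 0, -3.5, 0], [0, 0, 0, 0, 0, -3.5, 0], [0, 0, 0, 0, 0, -3, 0], [0, 0, 0, 0, 0, -1.5, 0], [0, 0, 0, 0, 0, -0.5, 0], [0, 0, 0, 0, 0, 0, 0]]])

```text
time: 48.65
tool_pos: [0.4155, -0.0077, 0.0514]
tcp_rot: [0.012, 1.566, -0.006]
wrist_force: [-0.3, 0.1, 0.3]
width: -0.003
```

```bash
python3 - <<'E'
from plan import *
plan(.395,.127,.047,90,0,4)
E
```

```text
t 48.6 n 4 now [ 0.4155 -0.0077  0.0514] w -0.003
[[[-0.003,0.001,-0.001,0.12,3.36,-0.55,0],[-0.003,0.001,-0.001,0.12,3.36,-0.54,0],[-0.003,0.001,-0.001,0.11,3.36,-0.53,0],[-0.003,0.001,-0.001,0.11,3.37,-0.52,0]]]
```

arm_command(series=[[[0, 0, 0, 0, 0, -0.9, 0], [0, 0, 0, 0, 2, -0.9, 0], [0, 0, 0, 0.1, 3.3, -0.2, 0], [0, 0, 0, 0.1, 3.5, 0, 0], [0, 0, 0, 0.1, 3, 0, 0], [0, 0, 0, 0.1, 1.5, 0, 0], [0, 0, 0, 0, 0.5, 0, 0], [0, 0, 0, 0, 0, 0, 0]]])

```text
time: 49.45
tool_pos: [0.4077, 0.1358, 0.0516]
tcp_rot: [0.015, 1.551, -0.007]
wrist_force: [-0.2, -0.5, -0.2]
width: 0.0
```

```bash
python3 - <<'E'
from plan import *
plan(.400,.127,.047,90,0,4)
im,d=snap('side','s14');cv2.imwrite('pics/s14c.png',cv2.resize(im[110:250,170:310],None,fx=4.2,fy=4.2,interpolation=cv2.INTER_CUBIC))
im,d=snap('top','t14');cv2.imwrite('pics/t14c.png',cv2.resize(im[140:250,180:300],None,fx=5,fy=5,interpolation=cv2.INTER_CUBIC))
E
```

```text
t 49.5 n 1 now [0.4077 0.1358 0.0516] w 0.0
[[[-0.014,0.02,-0.005,0.44,-0.9,-0.77,0]]]
```

View pics/s14c.png

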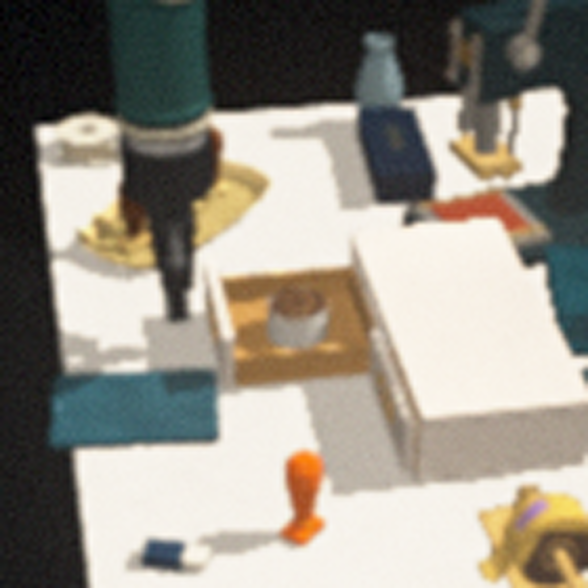

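View pics/t14c.png

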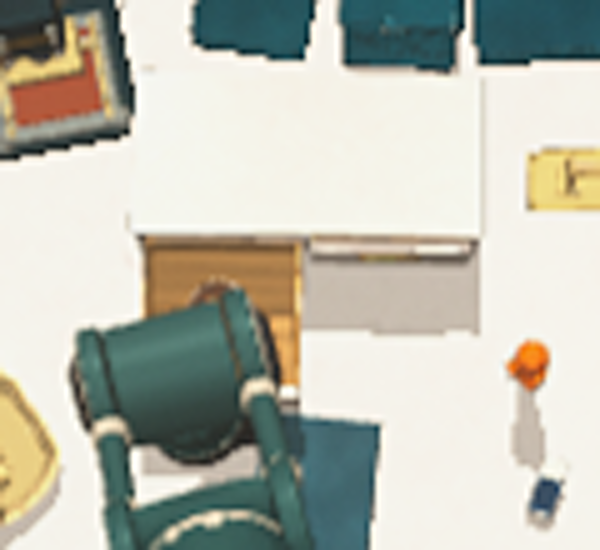

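```bash
python3 - <<'E'
from h import *
im=cv2.imread('pics/t14.png');d=np.load('pics/t14.npy');z=cloud('top',d)[...,2]
for u in(250,262,272): print(u,[(v,int(z[v,u]*1e3),int(im[v,u].mean())) for v in range(183,196)])
for v in(188.5,189.5,190.5,191.5): print(v,ray('top',260,v,.056).round(4), ray('top',260,v,.066).round(4))
E
```

```text
250 [(183, 61, 241), (184, 57, 242), (185, 70, 244), (186, 70, 225), (187, 23, 152), (188, 57, 169), (189, 58, 210), (190, 32, 168), (191, 24, 106), (192, -6, 132), (193, -7, 175), (194, 5, 190), (195, -1, 187)]
262 [(183, 63, 242), (184, 74, 242), (185, 67, 243), (186, 69, 230), (187, 9, 162), (188, 66, 155), (189, 59, 195), (190, 42, 152), (191, 39, 87), (192, 15, 123), (193, 0, 173), (194, -3, 189), (195, -4, 188)]
272 [(183, 61, 242), (184, 68, 242), (185, 68, 243), (186, 65, 245), (187, 31, 190), (188, 57, 152), (189, 53, 203), (190, 48, 154), (191, 33, 91), (192, 6, 111), (193, -2, 165), (194, -7, 190), (195, -1, 189)]
188.5 [ 0.5649 -0.0196  0.056 ] [ 0.5626 -0.0194  0.066 ]
189.5 [ 0.5608 -0.0196  0.056 ] [ 0.5585 -0.0194  0.066 ]
190.5 [ 0.5566 -0.0196  0.056 ] [ 0.5544 -0.0194  0.066 ]
191.5 [ 0.5525 -0.0196  0.056 ] [ 0.5503 -0.0194  0.066 ]
```

The right drawer's front is up against the cabinet: its outer face is at x ≈ 0.557 and 0.560 was expected. Only the label strip and front board show. Next, the left drawer.

arm_command(series=[[[-0.01, 0.02, 0, 0.3, -0.7, 0, 0], [0, 0, 0, 0.1, -0.2, 0.5, 0], [0, 0, 0, 0, 0, 1, 0], [0, 0, 0, 0, 0, 1, 0], [0, 0, 0, 0, 0, 1, 0], [0, 0, 0, 0, 0, 1, 0], [0, 0, 0, 0, 0, 1, 0], [0, 0, 0, 0, 0, 1, 0]]])

```text
time: 50.35
tool_pos: [0.4752, 0.122, 0.0465]
tcp_rot: [0.012, 1.576, -0.005]
wrist_force: [-2.7, -0.1, 2.0]
width: -0.001
```

```bash
python3 - <<'E'
from plan import *
plan(.549,.127,.047,90,0,4)
E
```

```text
t 50.4 n 2 now [0.4752 0.122  0.0465] w -0.001
[[[-0.006,-0.003,-0.002,-0.04,0.29,3.69,0],[-0.006,-0.003,-0.002,-0.03,0.27,3.69,0]]]
```

arm_command(series=[[[0, 0, 0, 0, 0, 1, 0], [0, 0, 0, 0, 0, 1, 0], [0, 0, 0, 0, 0, 1, 0], [0, 0, 0, 0, 0, 1, 0], [0, 0, 0, 0, 0, 0.8, 0], [0, -0.01, 0, 0, 0, 0.5, 0]]])

```text
time: 50.95
tool_pos: [0.5328, 0.1214, 0.046]
tcp_rot: [0.012, 1.569, -0.006]
wrist_force: [-13.2, 0.6, 10.4]
width: 0.002
```

```bash
python3 - <<'E'
from plan import *
plan(.549,.127,.047,90,0,4)
E
```

```text
t 51.0 n 1 now [0.5328 0.1214 0.046 ] w 0.002
[[[-0.011,0.002,-0.004,-0.09,0.58,1.61,0]]]
```

arm_command(series=[[[0, 0, 0, 0, 0, 0.5, 0], [0, 0, 0, 0, 0, 0.5, 0], [0, -0.01, 0, 0, 0, 0.5, 0], [0, -0.01, 0, 0, 0, 0.5, 0], [0, 0, 0, 0, 0, 0.4, 0]]])

```text
time: 51.45
tool_pos: [0.5329, 0.1207, 0.0408]
tcp_rot: [0.01, 1.602, -0.01]
wrist_force: [-11.6, 1.2, 8.8]
width: -0.0
```

```bash
python3 - <<'E'
from plan import *
plan(.549,.127,.047,90,0,4)
E
```

```text
t 51.5 n 1 now [0.5329 0.1207 0.0408] w -0.0
[[[-0.012,-0.031,0.0,-0.67,0.65,1.58,0]]]
```

arm_command(series=[[[0, -0.03, 0, -0.3, 0, 0, 0], [0, -0.01, 0, -0.3, 0, 0.5, 0], [0, 0, 0, -0.2, 0, 0.9, 0], [0, 0, 0, -0.1, 0, 0.9, 0]]])

```text
time: 51.85
tool_pos: [0.54, 0.1204, 0.044]
tcp_rot: [0.008, 1.593, -0.012]
wrist_force: [-4.1, 1.2, 4.1]
width: 0.001
```

```bash
python3 - <<'E'
from plan import *
plan(.549,.127,.047,90,0,4)
E
```

```text
t 51.9 n 1 now [0.54   0.1204 0.044 ] w 0.001
[[[-0.013,-0.023,0.003,-0.32,0.67,0.89,0]]]
```

arm_command(series=[[[0, -0.01, 0, -0.1, 0, 0.6, 0], [0, -0.01, 0, -0.1, 0, 0.6, 0], [0, 0, 0, -0.1, 0, 0.6, 0]]])

```text
time: 52.15
tool_pos: [0.5467, 0.1202, 0.0444]
tcp_rot: [0.007, 1.598, -0.014]
wrist_force: [-21.3, 2.3, 15.9]
width: -0.0
```

```bash
python3 - <<'E'
from plan import *
plan(.549,.127,.047,90,0,4)
E
```

```text
t 52.1 n 1 now [0.5467 0.1202 0.0444] w -0.0
[[[-0.014,-0.028,0.004,-0.27,0.68,0.22,0]]]
```

arm_command(series=[[[0, 0, 0, -0.1, 0, 0.6, 0], [0, 0, 0, 0, 0, 0, 0], [0, 0, 0, 0, 0, -1, 0], [0, 0, 0, 0, 0, -3, 0], [0, 0, 0, -1, 0, -3.5, 0], [0, 0, 0, -2, 0, -3.5, 0], [0, 0, 0, -3, 0, -2, 0], [0, 0, 0, -4, 0, -1, 0], [0, 0, 0, -3, 0, 0, 0], [0, 0, 0, -1, 0, 0, 0]]])

```text
time: 53.15
tool_pos: [0.4105, 0.1223, 0.1939]
tcp_rot: [0.009, 1.591, -0.014]
wrist_force: [0.1, -0.1, -0.6]
width: 0.003
```

arm_command(series=[[[0, 0, 0, 0, 3, 0, 0], [0, 0, 0, 0, 3, 0, 0], [0, 0, 0, 0, 3, 0, 0], [0, 0, 0, -1, 3, 0, 0], [0, 0, 0, -1, 2, 0, 0], [0, 0, 0, 0, 1, 0, 0], [0, 0, 0, 0, 0, 0, 0]]])

```text
time: 53.85
tool_pos: [0.4185, 0.2775, 0.2135]
tcp_rot: [0.015, 1.574, -0.015]
wrist_force: [-0.1, -0.9, -0.0]
width: -0.001
```

```bash
python3 - <<'E'
from plan import *
plan(.4,.25,.15,90,0,4)
im,d=snap('side','s15');cv2.imwrite('pics/s15c.png',cv2.resize(im[90:330,160:360],None,fx=2.5,fy=2.5,interpolation=cv2.INTER_CUBIC))
im,d=snap('top','t15');cv2.imwrite('pics/t15c.png',cv2.resize(im[140:260,140:380],None,fx=3.3,fy=3.3,interpolation=cv2.INTER_CUBIC))
z=cloud('top',d)[...,2]
for u in(212,222,232,250,260,270): print(u,[(v,int(z[v,u]*1e3),int(im[v,u].mean())) for v in range(184,196)])
E
```

```text
t 53.9 n 2 now [0.4185 0.2775 0.2135] w -0.001
[[[-0.01,-0.002,-0.0,3.18,-1.39,-0.89,0],[-0.01,-0.002,-0.0,3.18,-1.38,-0.91,0]]]
212 [(184, 66, 243), (185, 70, 246), (186, 11, 198), (187, 59, 170), (188, 58, 211), (189, 62, 166), (190, 38, 115), (191, 16, 110), (192, 6, 161), (193, 10, 191), (194, -1, 188), (195, 6, 179)]
222 [(184, 66, 242), (185, 66, 247), (186, 67, 208), (187, 50, 143), (188, 61, 187), (189, 52, 167), (190, 42, 126), (191, 21, 108), (192, -10, 147), (193, 3, 179), (194, -1, 174), (195, 6, 178)]
232 [(184, 69, 242), (185, 69, 246), (186, 60, 208), (187, 60, 135), (188, 47, 173), (189, 55, 185), (190, 45, 144), (191, 13, 101), (192, 0, 143), (193, 3, 183), (194, 4, 190), (195, 5, 189)]
250 [(184, 67, 242), (185, 75, 244), (186, 67, 225), (187, 1, 151), (188, 62, 170), (189, 54, 210), (190, 43, 169), (191, 21, 107), (192, 4, 133), (193, 3, 175), (194, -6, 192), (195, -8, 188)]
260 [(184, 64, 242), (185, 63, 244), (186, 69, 231), (187, 12, 161), (188, 66, 158), (189, 53, 206), (190, 55, 173), (191, 43, 103), (192, 13, 124), (193, -6, 174), (194, 2, 191), (195, -5, 188)]
270 [(184, 64, 242), (185, 61, 243), (186, 67, 241), (187, 10, 181), (188, 59, 154), (189, 54, 240), (190, 51, 203), (191, 27, 90), (192, 6, 113), (193, 1, 167), (194, 4, 190), (195, 2, 189)]
```

View pics/s15c.png

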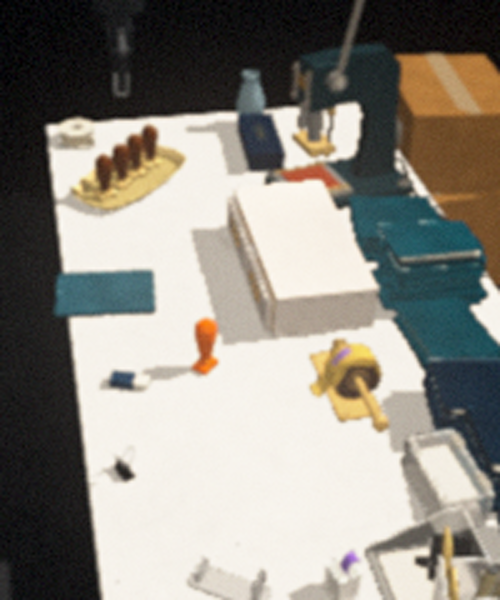

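View pics/t15c.png

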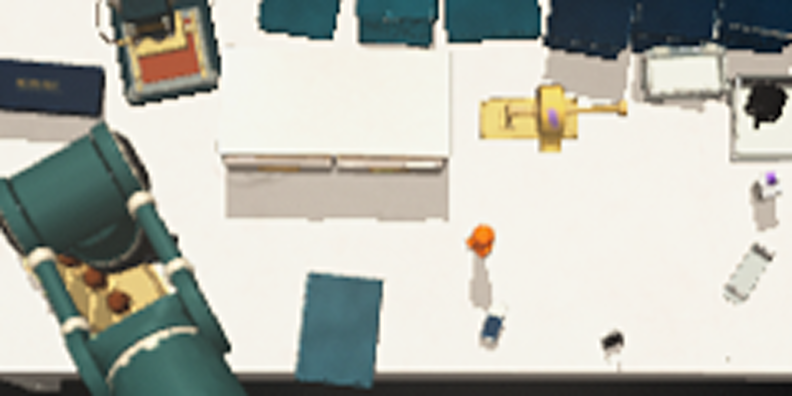

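Both drawer fronts sit flush. In the top view their offset from the cabinet edge is equal, about 3.5 px, along the whole width. The passport cover at top (243,240) is where it started. The orange figure, eraser, clip, pen rest and film box look unmoved too. The four stamps stand in the tray. Handing in.

```bash
python3 -c "
from h import *
print(bot.finish_job())"
```

```text
the job is handed in; nothing more can be done
None
```

I stood all four stamps upright in the brass tray, put the one wide roll in the left drawer and the one slim roll in the right, and pushed both drawers shut. The job was handed in at about 54 s of the 210 s allowed.

- **Stamps and rolls:** The final side view shows all four stamps upright in the tray. Both rolls stood on end in their drawers before I pushed; with the drawers shut, the cameras can no longer see them.
- **Drawers:** Each one passed its detent and then met a hard stop at about 21–25 N. The left stalled at the detent on the first push (about 12 N) and needed a firmer one. In the last top view both fronts are flush and equally offset from the cabinet edge. The right front read x ≈ 0.557 against 0.560 expected, which is about the error of the cameras.
- **Other things:** The passport cover's position was the same before and after. The orange look-alike and the other bystanders look unmoved in the pictures.
- **Forces:** While pushing, the wrist also read up to 18 N upward, probably friction of the fingertips on the drawer front. The largest push I read was about 31 N in all, from readings at the end of each move; the limits are 40 N for the arm or gripper body and 120 N at the wrist.

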